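Unlock the food box, set out its tins on the can rack, and lock it again

ROBOT

A 6-joint arm with a two-finger parallel gripper is mounted at the origin on a cart in front of the work surface, level with it; the furniture and walls round the work are solid. World frame = base frame: x ahead of the robot, y to its left, z up, the work surface at z = 0. Lengths are in m, angles in rad, forces in N, time in s.
With the tool pointing down it reaches from about 0.325 to 0.9 m from the base axis. Payload 6.1 kg.
Tool frame: the origin (TCP) lies on the centre line of the jaws, within the pads' length; the fingertips stand 11 mm ahead of it and the grasp point (between the pads) lies 8 mm behind it; z points along the fingers, y is the line along which they close (so a half turn about z gives the same grasp; the last joint's range is limited). The gripper opens to 87 mm and grips with 3 to 60 N. Pads are 19 mm wide; open, the fingers measure 117 mm over their backs; the gripper's body (75 mm by 190 mm) begins 51 mm behind the grasp point.
Start: joints at [0.975, 0.22, 1.526, -0, 1.395, -0.126], TCP at [0.283, 0.557, 0.234] pointing down, gripper open.
Joint ranges: [-2.98, 2.98], [-0.91, 2.08], [0.09, 2.57], [-1.24, 4.39], [0.2, 2.65], [-2.68, 2.68]. Speed limits (rad/s): [2.57, 2.57, 3.01, 3.14, 3.14, 3.14].

INTERFACE

Orientations are given as a 3x3 rotation matrix whose columns are the frame's x, y, z axes.
In Python, from workcell import manip gives the robot as it stands.
- The arm moves only by the shell command python3 -m creep 'ROWS'. ROWS is text: rows parted by semicolons, each of 7 numbers parted by spaces: the turn, a rotation vector about the tool's x, y, z in rad, then the shift along the tool's x, y, z in cm, then the finger opening in cm, from 0 to 8.7. In form: rx ry rz x y z gripper; .... A call has 1 to 12 rows; each row is the pose to reach, as a shift and turn from the pose commanded when the call began, along the tool's axes at that moment; what a row does not reach only later rows make up. A row lasts 1/8 s, in which the tool goes at most 62.5 mm and 10.7 degrees, less where a joint would pass 70% of its speed; a pose out of reach is approached as far as the arm can. A call with a gripper value outside its range is refused whole. The fingers move at their own pace and stop on an object; the grip force is fixed at half the most. Time passes only in rows, so rows that repeat a pose let the fingers close. It gives the time, the measured TCP pose, the force, the opening and the grip force at its end, in the units of the state.
- manip.get_state(): the state, without advancing time (a new reading comes with each control period).
- manip.snapshot(name): name is "scene" or "top" or "wrist"; returns a dict with "img" (480x640x3 uint8, red, green, blue), "vfov" (degrees; the focal length in pixels is half the picture's height over the tangent of half this angle, whatever the lens; pixels are square), "cx", "cy" (the principal point, pixels), "R" (3x3) and "t" (3): a world point X has camera coordinates R X + t; the wrist camera has in their place "mount" (4x4, takes a point from camera to tool coordinates, whose origin is the TCP and whose axes are the flange's). Camera axes: x right, y down, z forward; pixel columns grow to the right and rows downward; lengths in m; the calibration is good to about 2 mm. A picture is of the moment at which its call begins: read the wrist's pose just before it. There is no depth.
- manip.hand_in(): hands the job in; it is judged then, once.
The state is a dict: "t": time; "joint_pos": joint angles; "qd": joint speeds; "joint_efforts": joint torques, N m; "position": TCP position; "eef_rot": TCP orientation; "wrist_force": force on the tool from outside, world axes, zero at the start; "moment": the same for the moment, N m; "width": finger opening in m; "grip_force": force on a finger pad.
Only numpy, scipy, OpenCV 4.12 (cv2) and the standard library are available. Lean on these libraries where they do the work, as an engineer would, in place of code of your own. Each camera call takes 0.05 s, during which the arm holds its last target. There are 200 camera calls.

TASK

Open my clear food box: roll its three number wheels so that 4-7-2 stands at the reading line (left to right as you face it), pull the bolt out and swing the lid right open. Stand every tin that is in it upright on the narrow wooden can rack, one to a step, then shut the lid, push the bolt fully home through the hasp and roll each of the three wheels at least one digit away from the code. Leave the lemon and the garlic where they are.

Things in the scene. Friction and masses are not known exactly. Their poses are not given: they have to be found in the camera images.
- lockbox: Clear food box 145 (x) x 220 (y) mm, walls to z = 90 mm, fixed. Origin: centre of its underside; x runs from the front (lock) to the hinge at the back, y left seen from the front. The lock's barrel lies along y at x -106.5, z 72 mm, wheels centred at y 28, -12, -52 mm. Tins stand at z 6 mm in four cells (x -36 or 27, y -44.5 or 44.5 mm): 32 mm free beside a tin along y, 3 to 12 mm along x.
- wheel1 (a joint): Left number wheel, code digit 4. Value = 0.6283 rad x the digit at the reading line; code 2.5133 (all wheels: modulo 6.283). Grows as the wheel's top rolls away from the robot (box +x). Turns without end, stays where left (0.02 N m). 22 mm wide, rim radius 28 mm, ten ribs across the rim to radius 32 mm, 3.5 mm thick, half way between the digits; collars between the wheels have radius 25 mm.
- wheel2 (a joint): Middle number wheel, code digit 7 (value 4.3982), made and read as wheel1. A rib's angle from the top towards box +x is the value - 27 degrees + 36 degrees x any whole number; a closed fingertip drawn along x over the wheel's top, just clear of the rim, catches a rib and carries the wheel along (about 36 degrees a stroke).
- wheel3 (a joint): Right number wheel, code digit 2 (value 1.2566), made and read as wheel1. The lock is real: the bolt slides only with all three wheels within about 0.17 rad of the code, holds the wheels while it is out, and holds the lid down while it is home.
- mark1 (a point): Reading line of wheel 1: point on its rim 28 mm from the axle, 45 degrees up on the robot's side; black bars on the metal collars beside the wheel show the line.
- mark2 (a point): Reading line of wheel 2: point on its rim 28 mm from the axle, 45 degrees up on the robot's side; black bars on the metal collars beside the wheel show the line.
- mark3 (a point): Reading line of wheel 3: point on its rim 28 mm from the axle, 45 degrees up on the robot's side; black bars on the metal collars beside the wheel show the line.
- wheel1_code (a point): Middle of the rim face that carries the code digit 4 of wheel 1; it turns with the wheel.
- wheel2_code (a point): Middle of the rim face that carries the code digit 7 of wheel 2; it turns with the wheel.
- wheel3_code (a point): Middle of the rim face that carries the code digit 2 of wheel 3; it turns with the wheel.
- bolt (a joint): Bolt of the lock, m: 0 fully home (through the hasp's eye at the right end of the barrel), 0.018 fully out; pulled to the box's +y (left). Friction 2 N.
- bolt_paddle (a point): Grip point on the bolt's upright dark paddle, left of the barrel: a plate 10 mm thick along y and 30 mm wide along x, foot at z 61 mm, top at z 117 mm, this point at z 100 mm (box x -106.5, y 100 mm when home). 34 mm are free between it and the barrel's end when the bolt is home. Moves with the bolt.
- lid (a joint): Lid hinge at the back of the box, rad: 0 shut, 1.78 right open, leaning back against its stop. It stays open beyond about 1.6 and falls shut, damped, from less. Lid 149 x 220 x 5 mm, 0.3 kg.
- lid_hinge (a point): Middle of the lid's hinge line (along the box's y), z = 90 mm; at box x 72.5 mm.
- lid_grip (a point): Grip point on the white upright tab on the lid's front edge, 148 mm from the hinge and 31 mm above the lid's underside; the tab is 24 mm wide along y, 10 mm thick, its top 43 mm above the lid's underside (lid 5 mm thick). Moves with the lid.
- rack: Narrow wooden can rack, three steps one behind the other, 211 (x) x 84 (y) x 116 mm, fixed. Origin: centre of its underside; x runs from the low step at the front to the high one at the back. Treads at z 30, 66 and 102 mm, centred at x -69, 0 and 69 mm, y 0; each holds one tin: 65 mm deep and 74 mm wide between lips and side panels that rise 14 mm above it.
- tin0: Tin, 57 mm diameter, 72 mm tall, about 0.18 kg, all alike. Origin at the centre of its underside, z up its axis. May be absent.
- tin1: Tin, 57 mm diameter, 72 mm tall, about 0.18 kg, all alike. Origin at the centre of its underside, z up its axis. May be absent.
- tin2: Tin, 57 mm diameter, 72 mm tall, about 0.18 kg, all alike. Origin at the centre of its underside, z up its axis. May be absent.
- tin3: Tin, 57 mm diameter, 72 mm tall, about 0.18 kg, all alike. Origin at the centre of its underside, z up its axis. May be absent.
- garlic: Garlic bulb, 60 mm wide, 59 mm tall, a bystander.
- lemon: Lemon, 78 mm long, a bystander.

How it is judged:
By the outcome, as a careful person would: the job done as asked, in the order asked, and still so for the second after the job is handed in, with the robot touching nothing.
Of tin0, tin1, tin2, tin3 only 2 to 3 are there at a start; the rules pass over those that are not, and their reading is None.
At some moment in a run one of tin0, tin1, tin2, tin3 may be knocked a few centimetres aside while the robot is not near it.
It also fails if it takes over 210 s, if anything falls off the work surface, if the arm or the gripper's body presses on something with over 40 N, if the wrist force passes 120 N, or if a joint passes its speed limit or range.

## Working session

There is one attempt and no reset: what is moved stays moved. The work goes in short steps, Python scripts to look and compute and a shell command to move; the robot and the scene stay as the last step left them, time stands still between calls to the robot, and variables do not carry over. Pictures are saved under pics/ and viewed, at most 14 in all, crops included, and the job is handed in when it is done.

```bash
ls; mkdir -p pics; python3 - <<'E'
from workcell import manip
import cv2,numpy as np
for n in ("scene","top"):
    s=manip.snapshot(n); cv2.imwrite(f"pics/{n}0.png",s["img"][:,:,::-1]); np.savez(f"{n}0.npz",**s)
    print(n,s["vfov"],s["cx"],s["cy"],np.round(s["R"],4).tolist(),np.round(s["t"],4))
s=manip.get_state(); print({k:np.round(v,3).tolist() for k,v in s.items()})
E
```

```text
pics
scene 49.37229225363513 321.5026693205599 238.1886830284045 [[0.8286, -0.5599, 0.0044], [-0.4476, -0.6671, -0.5955], [0.3363, 0.4914, -0.8034]] [-0.3173  0.3897  0.7057]
top 48.04524010571852 321.1058395445192 238.58717007352962 [[-0.0274, -0.9996, 0.0011], [-0.9799, 0.0267, -0.1975], [0.1974, -0.0065, -0.9803]] [0.1683 0.5111 0.9184]
{'t': 0.1, 'joint_pos': [0.975, 0.221, 1.527, -0.0, 1.395, -0.126], 'qd': [0.001, -0.001, -0.002, 0.0, -0.001, -0.0], 'joint_efforts': [-0.0, -49.594, -38.852, 0.07, 0.052, -0.0], 'position': [0.283, 0.557, 0.233], 'eef_rot': [[-0.892, 0.453, -0.001], [0.453, 0.892, -0.001], [0.0, -0.002, -1.0]], 'wrist_force': [-0.252, -0.255, -0.152], 'moment': [-0.011, -0.029, -0.035], 'grip_force': 0.0, 'width': 0.087}
```

View pics/scene0.png

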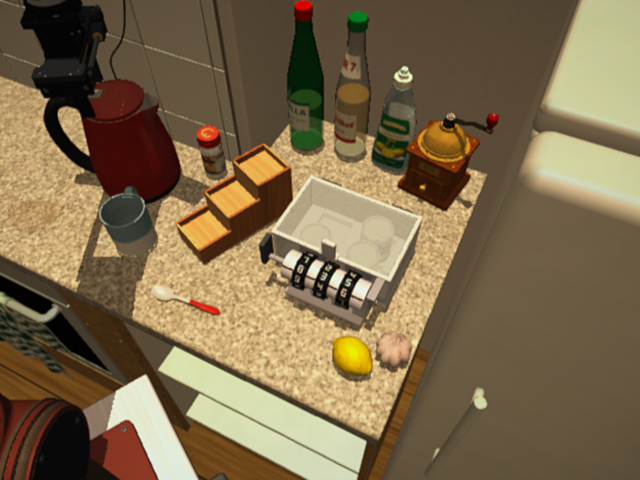

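View pics/top0.png

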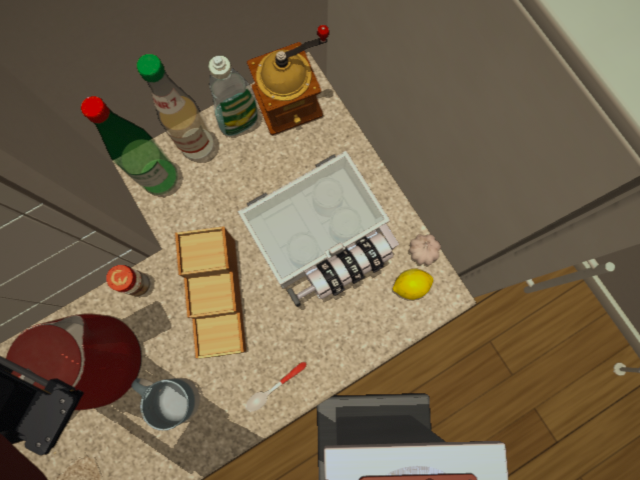

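Scene picture: box with lock at about (330,250), three tins seen through the lid, rack at (235,200), kettle at the left. Top: lid corners are about (241,211), (348,155), (387,214), (281,284), and the rack corners (177,231) to (243,354). I'll zoom in for precise corners.

```bash
python3 - <<'E'
import cv2
t=cv2.imread("pics/top0.png")[145:365,170:410]; cv2.imwrite("pics/topc.png",cv2.resize(t,None,fx=2.7,fy=2.7,interpolation=cv2.INTER_CUBIC))
t=cv2.imread("pics/scene0.png")[140:330,170:430]; cv2.imwrite("pics/scenec.png",cv2.resize(t,None,fx=3,fy=3,interpolation=cv2.INTER_CUBIC))
E
```

```text
(no output)
```

View pics/topc.png

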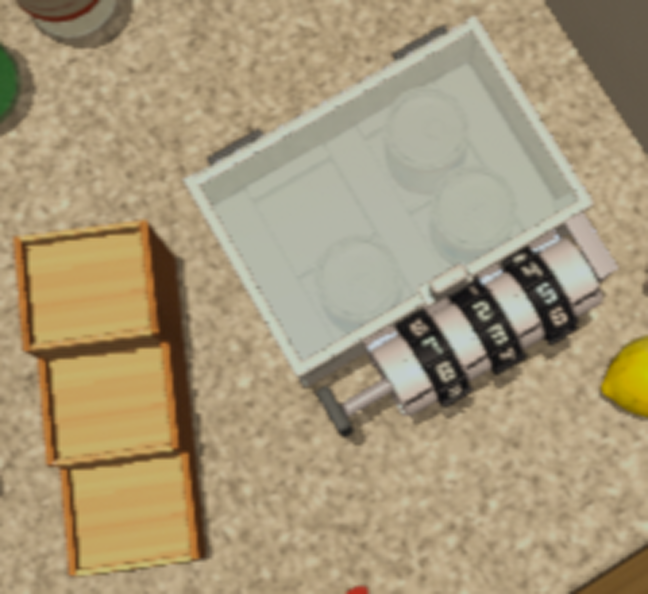

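View pics/scenec.png

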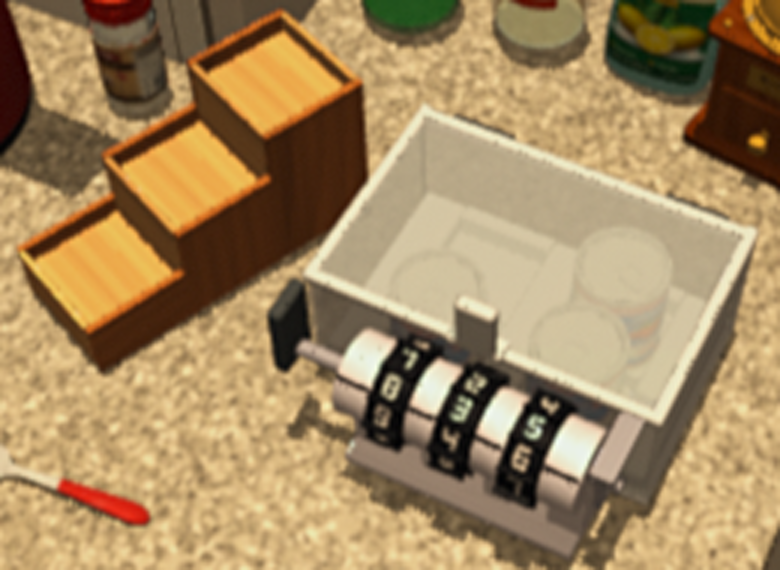

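Top crop: lid corners (187,182), (475,20), (592,203), (303,375). There are three tins: front-left, front-right and back-right. Scene crop: wheels at (405,390), (465,420), (535,455), reading about 8 / 3 / 5. I'll fit the poses and unwrap the wheels.

```bash
cat > h.py <<'E'
import numpy as np, cv2
from scipy.optimize import least_squares
def proj(s,X):
    X=np.atleast_2d(X); c=X@np.array(s["R"]).T+np.array(s["t"]); f=240/np.tan(np.radians(float(s["vfov"]))/2)
    return c[:,:2]/c[:,2:]*f+[float(s["cx"]),float(s["cy"])]
def tf(p,L):
    x,y,a=p; L=np.atleast_2d(L); c,s=np.cos(a),np.sin(a)
    return np.c_[x+c*L[:,0]-s*L[:,1], y+s*L[:,0]+c*L[:,1], L[:,2]]
def cams(): return np.load("scene0.npz"),np.load("top0.npz")
def fit(L,us,ut,p0):
    S,T=cams(); f=lambda p: np.r_[(proj(S,tf(p,L))-us).ravel(),(proj(T,tf(p,L))-ut).ravel()]
    r=least_squares(f,p0,loss="soft_l1"); return r.x,f(r.x).reshape(-1,2)
E
python3 - <<'E'
from h import *
sc=lambda a:np.array(a)/3+[170,140]; tp=lambda a:np.array(a)/2.7+[170,145]
L=np.array([[72.5,110,95],[72.5,-110,95],[-76.5,-110,95],[-76.5,110,95]])/1e3
b,r=fit(L,sc([[425,108],[755,232],[660,420],[312,275]]),tp([[187,182],[475,20],[592,203],[303,375]]),[.6,0,.4])
print("box",b,np.degrees(b[2]),"\n",r.round(1).tolist())
L=np.array([[105.5,42,116],[105.5,-42,116],[-105.5,42,44],[-105.5,-42,44]])/1e3
k,r=fit(L,sc([[283,12],[362,85],[22,252],[93,330]]),tp([[17,238],[148,222],[72,573],[201,557]]),[.5,.2,.1])
print("rack",k,np.degrees(k[2]),"\n",r.round(1).tolist())
np.savez("pose.npz",box=b,rack=k)
S,T=cams(); out=[]
for s in (S,T):
  row=[]
  for yc in (28,-12,-52):
    a=np.radians(np.linspace(30,-120,301)); yy=np.linspace(16,-16,64)
    A,Y=np.meshgrid(a,yy,indexing="ij")
    P=np.c_[(-106.5+28*np.sin(A)).ravel(),(yc+Y).ravel(),(72+28*np.cos(A)).ravel()]/1e3
    uv=proj(s,tf(b,P)).reshape(301,64,2).astype(np.float32)
    im=cv2.remap(s["img"],uv[...,0],uv[...,1],cv2.INTER_CUBIC)[:,:,::-1].copy()
    im[150,:6]=im[150,-6:]=(0,0,255); row.append(cv2.resize(im,(125,600)))
  out+=row
cv2.imwrite("pics/unwrap.png",np.hstack(out))
E
```

```text
box [0.54954128 0.16663316 0.50964452] 29.20048001998557 
 [[-1.2, -0.7], [1.3, 0.1], [0.3, 2.9], [-4.2, 1.0], [-1.7, -1.3], [0.1, -2.8], [1.5, -0.3], [-1.8, 0.9]]
rack [0.42088501 0.34548885 0.10886391] 6.237442834940942 
 [[-0.3, -0.7], [1.1, -0.3], [-2.4, -0.3], [-1.4, 2.3], [-0.6, -1.6], [0.6, -2.3], [0.1, 0.8], [0.4, 0.0]]
```

View pics/unwrap.png

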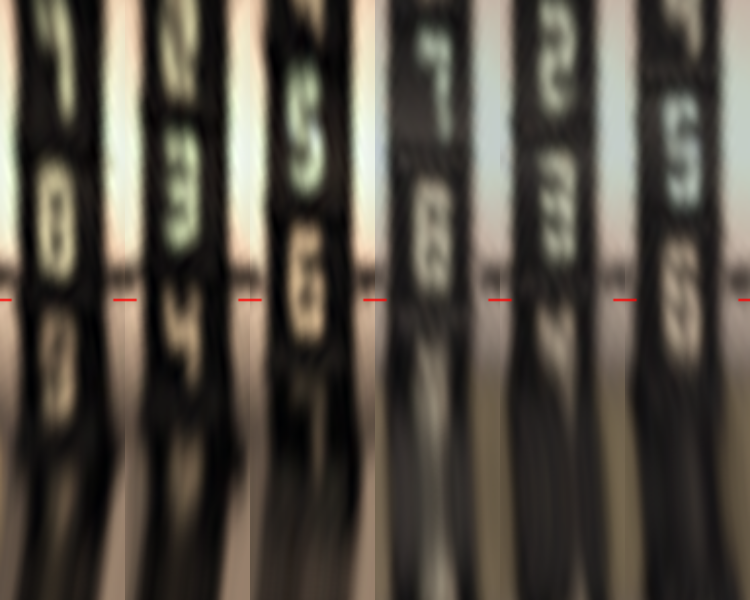

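The wheels read about 8.3 / 3.5 / 5.9. Now a closer wrist view; this script works out the move.

```bash
cat >> h.py <<'E'
from scipy.spatial.transform import Rotation as Ro
def pose(): z=np.load("pose.npz"); return z["box"],z["rack"]
def st():
    from workcell import manip; s=manip.get_state(); return np.array(s["position"]),np.array(s["eef_rot"]),s
def yawR(deg,tilt=0):  # tool x at world yaw deg, z down, then tilt about tool y
    a=np.radians(deg); R=np.array([[np.cos(a),np.sin(a),0],[np.sin(a),-np.cos(a),0],[0,0,-1.]])
    return R@Ro.from_euler("y",tilt,degrees=True).as_matrix()
def rows(p0,R0,pts,R=None):
    rv=np.zeros(3) if R is None else Ro.from_matrix(R0.T@R).as_rotvec()
    for p in np.atleast_2d(pts): print(" ".join(f"{v:.3f}" for v in rv),"|"," ".join(f"{v:.2f}" for v in (R0.T@(np.array(p)-p0))*100))
E
python3 - <<'E'
from h import *
from workcell import manip
b,k=pose(); p,R,_=st(); m=manip.snapshot("wrist"); print(np.round(m["mount"],4),m["vfov"])
yb=np.degrees(b[2])
for y in (yb,yb+180): rows(p,R,tf(b,[[-.1065,-.01,.28]]),yawR(y))
E
```

```text
[[-4.000e-04 -9.647e-01 -2.633e-01  7.190e-02]
 [ 1.000e+00 -0.000e+00 -1.600e-03 -1.000e-03]
 [ 1.500e-03 -2.633e-01  9.647e-01 -1.511e-01]
 [ 0.000e+00  0.000e+00  0.000e+00  1.000e+00]] 65.42654791927646
-0.001 0.002 2.162 | -36.35 -32.12 -4.70
-0.002 -0.001 -0.979 | -36.35 -32.12 -4.70
```

```bash
python3 -m creep '0 0 0 0 0 -6 8.7; 0 0 0 0 0 -8 8.7; 0 0 -0.98 -36.4 -32.1 -8 0; 0 0 -0.98 -36.4 -32.1 -8 0; 0 0 -0.98 -36.4 -32.1 -8 0; 0 0 -0.98 -36.4 -32.1 -8 0; 0 0 -0.98 -36.4 -32.1 -8 0; 0 0 -0.98 -36.4 -32.1 -8 0; 0 0 -0.98 -36.4 -32.1 -8 0; 0 0 -0.98 -36.4 -32.1 -8 0; 0 0 -0.98 -36.4 -32.1 -8 0; 0 0 -0.98 -36.4 -32.1 -8 0' && python3 -m creep '0 0 0 0 0 3.5 0;0 0 0 0 0 3.5 0;0 0 0 0 0 3.5 0;0 0 0 0 0 3.5 0;0 0 0 0 0 3.5 0'; cat > snapw.py <<'E'
import sys
from h import *
from workcell import manip
p,R,s=st(); m=manip.snapshot("wrist"); M=np.array(m["mount"])
# world->cam
Rw=R@M[:3,:3]; tw=R@M[:3,3]+p
m["R"]=Rw.T; m["t"]=-Rw.T@tw; np.savez(sys.argv[1]+".npz",**m); cv2.imwrite(f"pics/{sys.argv[1]}.png",m["img"][:,:,::-1])
print(p,s["joint_pos"],s["t"])
E
python3 snapw.py w1
```

```text
t: 1.65
position: [0.4621, 0.1061, 0.3132]
eef_rot: [[-0.873, -0.487, -0.001], [-0.487, 0.873, 0.0], [0.0, 0.001, -1.0]]
wrist_force: [1.1, 0.5, -0.2]
width: 0.0019
grip_force: 0.0
t: 2.28
position: [0.4626, 0.1066, 0.2796]
eef_rot: [[-0.872, -0.489, 0.002], [-0.489, 0.872, 0.0], [-0.002, -0.001, -1.0]]
wrist_force: [-0.3, 0.4, 0.7]
width: 0.0006
grip_force: 0.0
[0.46260771 0.10656584 0.27958689] [ 6.00333977e-02 -1.76983610e-01  1.84445545e+00  5.64573353e-05
  1.47246215e+00 -2.02141017e+00] 2.275
```

View pics/w1.png

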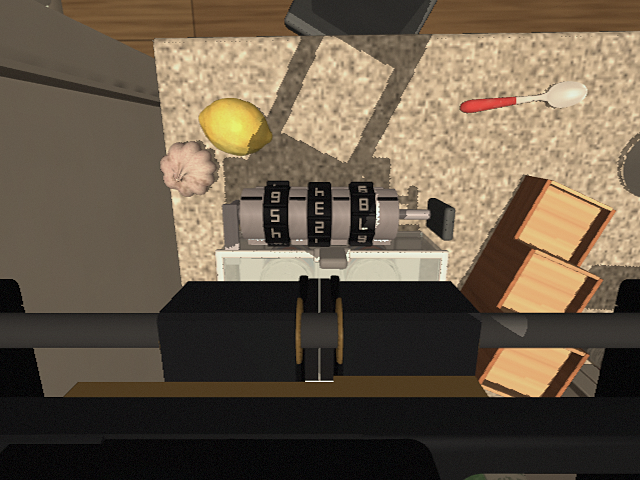

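Wrist view: wheels at (276,212), (319,212), (362,212), lid front edge at y≈250 and the paddle at (440,218). Zooming in to refine.

```bash
python3 - <<'E'
import cv2,numpy as np
a=cv2.imread("pics/w1.png"); c=cv2.resize(a[170:265,205:465],None,fx=3,fy=3,interpolation=cv2.INTER_CUBIC)
d=cv2.resize(a[170:300,455:620],None,fx=2.4,fy=2.4,interpolation=cv2.INTER_CUBIC)
o=np.zeros((285+312,780,3),np.uint8); o[:285]=c; o[285:,:396]=d; cv2.imwrite("pics/w1c.png",o)
E
```

```text
(no output)
```

View pics/w1c.png

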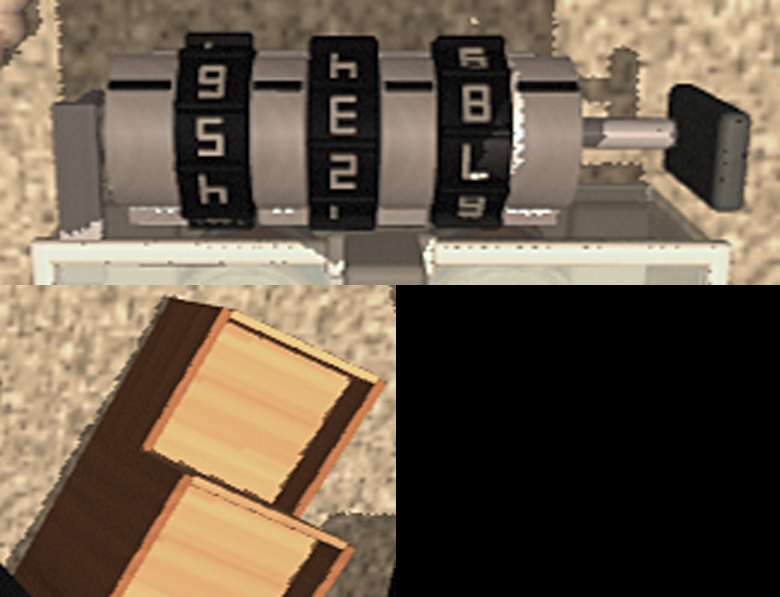

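Crop: reading bars at row 86; lid corners (33,240) and (727,240); paddle top centre (732,160); rack front lip corners (228,310), (383,381), (188,478), (352,548). Refitting.

```bash
python3 - <<'E'
from h import *
W=np.load("w1.npz"); S,T=cams(); c=lambda a:np.array(a)/3+[205,170]; d=lambda a:np.array(a)/2.4+[455,51.25]
sc=lambda a:np.array(a)/3+[170,140]; tp=lambda a:np.array(a)/2.7+[170,145]
q=25*.7071
LW=np.array([[-106.5-q,8,72+q],[-106.5-q,-32,72+q],[-76.5,-110,95],[-76.5,110,95],[-106.5,100,117]])/1e3
UW=c([[409,86],[277,86],[33,240],[727,240],[732,160]])
L=np.array([[72.5,110,95],[72.5,-110,95],[-76.5,-110,95],[-76.5,110,95]])/1e3
us,ut=sc([[425,108],[755,232],[660,420],[312,275]]),tp([[187,182],[475,20],[592,203],[303,375]])
def go(LW,UW,L,us,ut,p0):
    f=lambda p,w=.3:np.r_[(proj(W,tf(p,LW))-UW).ravel(),w*(proj(S,tf(p,L))-us).ravel(),w*(proj(T,tf(p,L))-ut).ravel()]
    r=least_squares(f,p0,loss="soft_l1").x; print(r,np.degrees(r[2]),f(r,1).reshape(-1,2).round(1).tolist()); return r
b,k=pose(); b=go(LW,UW,L,us,ut,b)
LR=np.array([[-105.5,-42,44],[-105.5,42,44],[-36.5,-42,80],[-36.5,42,80]])/1e3
UR=d([[228,310],[383,381],[188,478],[352,548]])
L=np.array([[105.5,42,116],[105.5,-42,116],[-105.5,42,44],[-105.5,-42,44]])/1e3
k=go(LR,UR,L,sc([[283,12],[362,85],[22,252],[93,330]]),tp([[17,238],[148,222],[72,573],[201,557]]),k)
np.savez("pose.npz",box=b,rack=k)
# wheel values: project digit-face centres at (r=28) vs v; digit centre rows in crop
for yc,dg,rc in ((28,8,103),(-12,3,117),(-52,5,136)):
    a=np.linspace(-90,30,1201); A=np.radians(a)
    P=np.c_[-106.5+28*np.sin(A),0*A+yc,72+28*np.cos(A)]/1e3
    v=(proj(W,tf(b,P))[:,1]-170)*3; al=np.interp(rc,v,a); print(yc,"reading",dg+(al+45)/36)
E
```

```text
[0.54839538 0.16739909 0.51098951] 29.27754247066154 [[-0.6, -0.1], [-0.1, -0.1], [-1.5, 0.0], [1.8, -0.1], [0.3, 0.6], [-2.1, -0.6], [0.5, 0.1], [-0.4, 2.9], [-5.0, 1.1], [-2.1, -0.5], [-0.4, -2.2], [1.1, 0.2], [-2.1, 1.6]]
[0.42107515 0.34764946 0.10964533] 6.2822145900366655 [[-2.9, -0.8], [1.2, 1.1], [-2.6, -1.4], [1.5, 0.8], [-0.8, -1.4], [0.5, -1.1], [-2.8, -1.1], [-1.8, 1.5], [-2.0, -1.7], [-0.7, -2.4], [-1.1, 0.7], [-0.8, -0.1]]
28 reading 8.45001604551333
-12 reading 3.6948022120538466
-52 reading 6.018194291807455
```

```bash
cat >> h.py <<'E'
def wheel_tcp(x,y,z,tilt=-20):  # box-frame position of leading fingertip edge (mm rel. axle x,z) -> TCP world
    b,_=pose(); R=yawR(np.degrees(b[2])+180,tilt)
    return tf(b,[[(-106.5+x)/1e3,y/1e3,(72+z)/1e3]])[0]-R@np.array([-.0095,0,.011]),R
E
python3 - <<'E'
from h import *
p,R0,_=st(); 
t,R=wheel_tcp(-28,28,55); rows(p,R0,t,R)
t0,R=wheel_tcp(-28,28,55)
for q in ((-28,28,29.5),(-14,28,29.5),(10,28,29.5),(2.9,28,29.5),(0,28,42),(-28,28,42),(-28,-12,42),(-28,-52,42)): print(q,end=" "); rows(t0,R,wheel_tcp(*q)[0])
E
```

```text
-0.001 -0.348 -0.000 | 4.27 3.92 14.52
(-28, 28, 29.5) 0.000 0.000 0.000 | 0.87 0.00 2.40
(-14, 28, 29.5) 0.000 0.000 0.000 | -0.44 -0.00 2.88
(10, 28, 29.5) 0.000 0.000 0.000 | -2.70 0.00 3.70
(2.9, 28, 29.5) 0.000 0.000 0.000 | -2.03 0.00 3.45
(0, 28, 42) 0.000 0.000 0.000 | -2.19 -0.00 2.18
(-28, 28, 42) 0.000 0.000 0.000 | 0.44 0.00 1.22
(-28, -12, 42) 0.000 0.000 0.000 | 0.44 -4.00 1.22
(-28, -52, 42) 0.000 0.000 0.000 | 0.44 -8.00 1.22
```

```bash
python3 -m creep '0 -0.348 0 4.3 3.9 8 0;0 -0.348 0 4.3 3.9 14.5 0;0 -0.348 0 4.3 3.9 14.5 0;0 -0.348 0 4.3 3.9 14.5 0;0 -0.348 0 4.3 3.9 14.5 0' && python3 - <<'E'
from h import *
p,R0,_=st()
for q in ((-28,28,29.5),(10,28,29.5)): t,R=wheel_tcp(*q); rows(p,R0,t,R)
E
```

```text
t: 2.95
position: [0.4086, 0.1192, 0.1372]
eef_rot: [[-0.819, -0.488, 0.302], [-0.459, 0.873, 0.166], [-0.345, -0.003, -0.939]]
wrist_force: [0.8, 0.5, 0.7]
width: 0.0007
grip_force: 0.0
-0.003 0.003 0.000 | 1.15 0.18 2.62
-0.003 0.003 0.000 | -2.42 0.18 3.94
```

```bash
python3 -m creep '0 0 0 1.15 0.2 2.6 0;0 0 0 1.15 0.2 2.6 0;0 0 0 -0.15 0.2 3.1 0;0 0 0 -1.3 0.2 3.55 0;0 0 0 -2.4 0.2 3.95 0;0 0 0 -2.4 0.2 3.95 0' && python3 - <<'E'
from h import *
p,R0,s=st(); print(s["wrist_force"])
for q in ((-28,28,29.5),(10,28,29.5)): t,R=wheel_tcp(*q); rows(p,R0,t,R)
E
python3 -m creep '0 0 0 0.5 0 -1.5 0;0 0 0 3.5 0 -2.8 0;0 0 0 3.5 0 -2.8 0' ; python3 snapw.py w2
python3 - <<'E'
from h import *
W=np.load("w2.npz"); b,_=pose()
# is the lock visible from here?
print(proj(W,tf(b,[[-.1265,y,.092] for y in (.028,-.012,-.052)])))
E
```

```text
t: 3.7
position: [0.4464, 0.1406, 0.1161]
eef_rot: [[-0.814, -0.488, 0.317], [-0.457, 0.873, 0.17], [-0.36, -0.006, -0.933]]
wrist_force: [-3.3, 6.1, 28.5]
width: 0.0007
grip_force: 13.8
[-3.33794533  6.09164213 28.54747175]
-0.006 0.019 0.001 | 4.48 0.15 -0.92
-0.006 0.019 0.001 | 0.93 0.16 0.45
t: 4.08
position: [0.4006, 0.1175, 0.1221]
eef_rot: [[-0.819, -0.488, 0.302], [-0.459, 0.873, 0.166], [-0.345, -0.002, -0.939]]
wrist_force: [-0.1, -0.2, 0.8]
width: 0.0007
grip_force: 0.0
[0.40060026 0.11749253 0.12206293] [-0.0542576  -0.50630657  2.42836938  0.2293181   0.93020961 -2.24577525] 4.075
[[319.22852749 304.09549167]
 [246.4430371  304.03616827]
 [173.75403244 303.97692352]]
```

```bash
python3 - <<'E'
import cv2
a=cv2.imread("pics/w2.png"); cv2.imwrite("pics/w2c.png",cv2.resize(a[200:400,110:370],None,fx=3,fy=3,interpolation=cv2.INTER_CUBIC))
E
```

```text
(no output)
```

View pics/w2c.png

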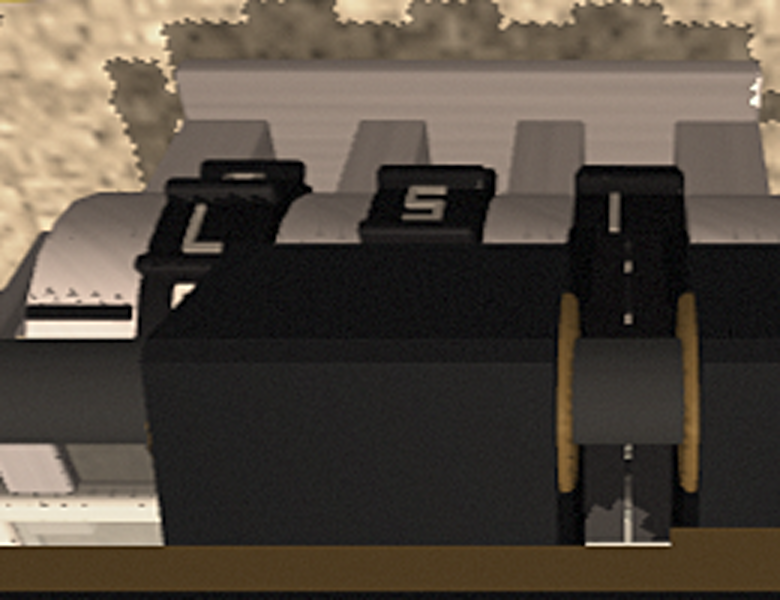

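Wheel 1 shows "1" low at the front at crop (615,212), wheel 2 "5" at (422,205), wheel 3 "7" at (205,228). Converting to readings.

```bash
python3 - <<'E'
from h import *
W=np.load("w2.npz"); b,_=pose()
for yc,dg,rc in ((28,1,212),(-12,5,205),(-52,7,228)):
    a=np.linspace(-135,-45,901); A=np.radians(a)
    P=np.c_[-106.5+28*np.sin(A),0*A+yc,72+28*np.cos(A)]/1e3
    v=(proj(W,tf(b,P))[:,1]-200)*3; i=np.argmin(abs(v-rc)); print(yc,"reading",(dg+(a[i]+45)/36)%10, v.min(),v.max())
a=np.radians(-45); print((proj(W,tf(b,[[-.1065+.025*np.sin(a),-.072,.072+.025*np.cos(a)]]))-[110,200])*3)
E
```

```text
28 reading 9.808333333333334 177.35901372698578 312.28527923171623
-12 reading 3.691666666666667 177.28157244997772 312.1075524104272
-52 reading 6.050000000000001 177.20422103067847 311.93006086606084
[[ 90.8366397  311.83528822]]
```

```bash
python3 -m creep '0 0 0 0 0 -1.5 0;0 0 0 0 0 -1.5 0;0 0 0 0 0 -1.5 0;0 0 0 0 0 -1.5 0;0 0 0 0 0 -1.5 0;0 0 0 0 0 -1.5 0' && python3 - <<'E'
from h import *
p,R0,_=st()
for q in ((-28,28,42),(-28,28,29.5),(-28,28,42)): t,R=wheel_tcp(*q); rows(p,R0,t,R)
E
python3 -m creep '0 0 0 0 0 0 0;0 0 0 0 0 0 0;0 0 0 0 0 0 0;0 0 0 0 0 0 0' && python3 - <<'E'
from h import *
p,R0,_=st()
for q in ((-28,28,42),): t,R=wheel_tcp(*q); rows(p,R0,t,R)
E
```

```text
t: 4.88
position: [0.3944, 0.1155, 0.1328]
eef_rot: [[-0.821, -0.488, 0.297], [-0.459, 0.873, 0.167], [-0.341, 0.0, -0.94]]
wrist_force: [0.1, 0.4, -0.3]
width: 0.0009
grip_force: 0.0
0.000 -0.002 -0.001 | -0.78 -0.20 1.52
0.000 -0.002 -0.001 | -0.35 -0.20 2.70
0.000 -0.002 -0.001 | -0.78 -0.20 1.52
t: 5.38
position: [0.3946, 0.1154, 0.1331]
eef_rot: [[-0.82, -0.488, 0.298], [-0.459, 0.873, 0.166], [-0.341, -0.0, -0.94]]
wrist_force: [-0.2, -0.7, -0.7]
width: -0.0002
grip_force: 0.0
-0.000 -0.001 -0.001 | -0.75 -0.18 1.55
```

```bash
python3 -m creep '0 0 0 -0.75 -0.2 1.55 0;0 0 0 -0.75 -0.2 1.55 0;0 0 0 -0.75 -0.2 1.55 0;0 0 0 -0.75 -0.2 1.55 0' >/dev/null; python3 -m creep '0 0 0 0.43 0 1.18 0;0 0 0 0.43 0 1.18 0;0 0 0 -0.88 0 1.66 0;0 0 0 -2.2 0 2.14 0;0 0 0 -2.7 0 2.3 0;0 0 0 -3.14 0 2.48 0;0 0 0 -3.14 0 2.48 0;0 0 0 -3.14 0 2.48 0' && python3 - <<'E'
from h import *
p,R0,_=st(); b,_=pose()
t,R=wheel_tcp(10,28,29.5); print("edge err box mm",tf([0,0,-b[2]],[p-t])*1e3)
E
python3 -m creep '0 0 0 0.5 0 -1.5 0;0 0 0 3.14 0 -2.48 0;0 0 0 3.14 0 -2.48 0;0 0 0 3.14 0 -2.48 0'|head -2; python3 snapw.py w3
```

```text
t: 6.88
position: [0.4435, 0.1391, 0.1128]
eef_rot: [[-0.818, -0.488, 0.306], [-0.458, 0.873, 0.168], [-0.349, -0.002, -0.937]]
wrist_force: [-1.5, 2.4, 15.9]
width: 0.0006
grip_force: 7.5
edge err box mm [[ 3.85350584 -1.35581222  4.22640312]]
t: 7.38
position: [0.4069, 0.1197, 0.1213]
[0.40692611 0.11972297 0.12131394] [-0.04599936 -0.47588944  2.41073032  0.22834528  0.9194871  -2.23894698] 7.375
```

I had the tilt sign wrong, so the trailing edge was the low one. I'll lean the other way.

```bash
python3 - <<'E'
from h import *
p,R0,_=st(); t,R=wheel_tcp(-28,28,50,15); rows(p,R0,t,R)
E
```

```text
-0.000 0.610 -0.001 | -1.02 0.03 -1.10
```

```bash
python3 -m creep '0 0 0 0 0 -4 0;0 0.61 0 -1 0 -4 0;0 0.61 0 -1 0 -4 0;0 0.61 0 -1 0 -4 0;0 0.61 0 -1 0 -4 0;0 0.61 0 -1 0 -1.1 0;0 0.61 0 -1 0 -1.1 0;0 0.61 0 -1 0 -1.1 0;0 0.61 0 -1 0 -1.1 0;0 0.61 0 -1 0 -1.1 0' && python3 snapw.py w4; python3 - <<'E'
from h import *
p,R0,_=st(); 
for q in ((-28,28,42),(-28,28,29.5),(10,28,29.5)): t,R=wheel_tcp(*q,15); rows(p,R0,t,R)
t0,R=wheel_tcp(-28,28,42,15)
for q in ((-28,28,29.5),(-14,28,29.5),(0,28,29.5),(10,28,29.5),(2.9,28,29.5),(0,28,42)): print(q,end=" "); rows(t0,R,wheel_tcp(*q,15)[0])
W=np.load("w4.npz"); b,_=pose(); out=[]
for yc in (28,-12,-52):
    A,Y=np.meshgrid(np.radians(np.linspace(20,-120,281)),np.linspace(16,-16,64),indexing="ij")
    P=np.c_[(-106.5+28*np.sin(A)).ravel(),(yc+Y).ravel(),(72+28*np.cos(A)).ravel()]/1e3
    uv=proj(W,tf(b,P)).reshape(281,64,2).astype(np.float32)
    out.append(cv2.resize(cv2.remap(W["img"],uv[...,0],uv[...,1],cv2.INTER_CUBIC)[:,:,::-1],(125,560)))
o=np.hstack(out); o[260,::6]=(0,0,255); cv2.imwrite("pics/un4.png",o)
E
```

```text
t: 8.68
position: [0.4116, 0.1224, 0.1357]
eef_rot: [[-0.843, -0.488, -0.224], [-0.472, 0.873, -0.126], [0.257, -0.001, -0.966]]
wrist_force: [-0.1, -0.5, -0.2]
width: 0.0006
grip_force: 0.0
[0.41164894 0.1224231  0.13571972] [ 0.17211068  0.06130737  1.91812392 -0.08713749  1.4087613  -1.88386045] 8.675
-0.000 0.001 -0.001 | -0.27 0.03 0.81
-0.000 0.001 -0.001 | -0.59 0.03 2.02
-0.000 0.001 -0.001 | -4.26 0.04 1.04
(-28, 28, 29.5) 0.000 0.000 0.000 | -0.32 0.00 1.21
(-14, 28, 29.5) 0.000 0.000 0.000 | -1.68 -0.00 0.85
(0, 28, 29.5) 0.000 0.000 0.000 | -3.03 -0.00 0.48
(10, 28, 29.5) 0.000 0.000 0.000 | -3.99 -0.00 0.22
(2.9, 28, 29.5) 0.000 0.000 0.000 | -3.31 0.00 0.41
(0, 28, 42) 0.000 0.000 0.000 | -2.70 -0.00 -0.72
```

View pics/un4.png

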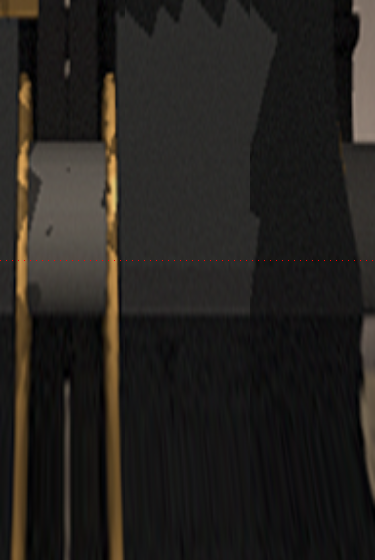

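```bash
python3 -m creep '0 0 0 -0.59 0 2.02 0;0 0 0 -0.59 0 2.02 0;0 0 0 -1.94 0 1.66 0;0 0 0 -3.29 0 1.29 0;0 0 0 -3.8 0 1.16 0;0 0 0 -4.26 0 1.04 0;0 0 0 -4.26 0 1.04 0;0 0 0 -4.26 0 1.04 0' && python3 - <<'E'
from h import *
p,R0,_=st(); b,_=pose()
t,R=wheel_tcp(10,28,29.5,15); print("edge err box mm",tf([0,0,-b[2]],[p-t])*1e3)
E
```

```text
t: 9.72
position: [0.4468, 0.142, 0.1152]
eef_rot: [[-0.844, -0.488, -0.222], [-0.472, 0.873, -0.125], [0.255, -0.001, -0.967]]
wrist_force: [2.7, 1.3, 6.6]
width: 0.0005
grip_force: 3.6
edge err box mm [[ 1.81549592 -0.42774982  0.60944253]]
```

```bash
python3 -m creep '0 0 0 0.32 0 -1.2 0;0 0 0 0.32 0 -1.2 0;0 0 0 3.99 -4 -0.22 0;0 0 0 3.99 -4 -0.22 0;0 0 0 3.99 -4 -0.22 0' >/dev/null
python3 -m creep '0 0 0 -0.31 0 1.16 0;0 0 0 -0.31 0 1.16 0;0 0 0 -1.67 0 0.8 0;0 0 0 -3.02 0 0.43 0;0 0 0 -3.5 0 0.3 0;0 0 0 -3.98 0 0.17 0;0 0 0 -3.98 0 0.17 0;0 0 0 -3.98 0 0.17 0' |grep -E 'force|posi'
python3 -m creep '0 0 0 0.31 0 -1.15 0;0 0 0 0.31 0 -1.15 0;0 0 0 3.98 -4 -0.17 0;0 0 0 3.98 -4 -0.17 0;0 0 0 3.98 -4 -0.17 0' >/dev/null
python3 -m creep '0 0 0 -0.31 0 1.16 0;0 0 0 -0.31 0 1.16 0;0 0 0 -1.67 0 0.8 0;0 0 0 -3.02 0 0.43 0;0 0 0 -3.5 0 0.3 0;0 0 0 -3.98 0 0.17 0;0 0 0 -3.98 0 0.17 0;0 0 0 -3.98 0 0.17 0' |grep -E 'force|posi'
python3 -m creep '0 0 0 0.31 0 -1.15 0;0 0 0 0.31 0 -1.15 0;0 -0.26 0 2 4 -12 0;0 -0.26 0 2 4 -17 0;0 -0.26 0 2 4 -17 0;0 -0.26 0 2 4 -17 0;0 -0.26 0 2 4 -17 0;0 -0.26 0 2 4 -17 0' >/dev/null
python3 snapw.py w5; python3 - <<'E'
from h import *
W=np.load("w5.npz"); b,_=pose(); c=proj(W,tf(b,[[-.1065,-.012,.1]]))[0]; print(c); x,y=c.astype(int)
y0,x0=max(0,y-55),max(0,x-90); print(x0,y0); cv2.imwrite("pics/w5c.png",cv2.resize(W["img"][y0:y0+110,x0:x0+180,::-1],None,fx=4,fy=4,interpolation=cv2.INTER_CUBIC))
E
```

```text
position: [0.4644, 0.1063, 0.1143]
wrist_force: [-0.9, -0.7, -0.4]
grip_force: 0.0
position: [0.4838, 0.0714, 0.1142]
wrist_force: [-1.0, 0.8, 0.2]
grip_force: 0.0
[0.48504825 0.118144   0.28184883] [ 8.14336899e-02 -1.09691746e-01  1.78030767e+00 -9.18147864e-04
  1.47592764e+00 -1.99922942e+00] 13.975
[319.5495278  192.82132743]
229 137
```

View pics/w5c.png

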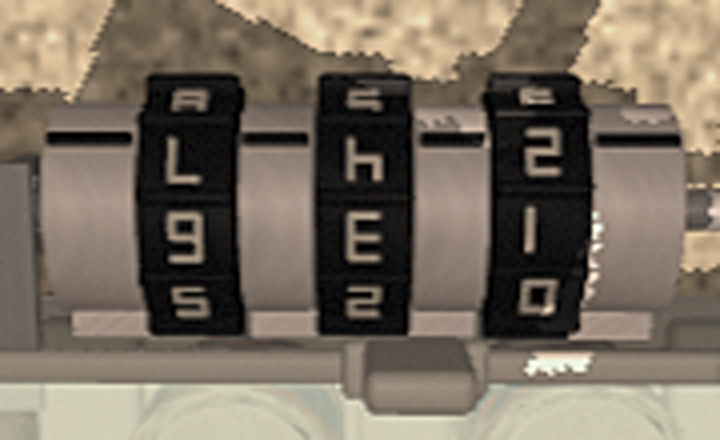

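```bash
python3 - <<'E'
from h import *
W=np.load("w5.npz"); b,_=pose()
A=np.radians(np.linspace(-90,30,1201))
for yc,dg,rc in ((28,2,153),(-12,4,160),(-52,7,160)):
    P=np.c_[-106.5+28*np.sin(A),0*A+yc,72+28*np.cos(A)]/1e3
    v=(proj(W,tf(b,P))[:,1]-137)*4; print(dg+(np.degrees(np.interp(rc,v,A))+45)/36)
print((proj(W,tf(b,[[-.1065-.0177,.008,.0897]]))-[229,137])*4)
p,R0,_=st(); t,R=wheel_tcp(-28,28,42,15); rows(p,R0,t,R)
E
```

```text
2.3457072290662717
4.439041044046557
7.435219985465717
[[450.17364987 139.08037964]]
0.001 0.257 -0.001 | 6.09 3.98 15.52
```

```bash
python3 -m creep '0 0.257 0 6.1 4 5 0;0 0.257 0 6.1 4 11 0;0 0.257 0 6.1 4 15.5 0;0 0.257 0 6.1 4 15.5 0;0 0.257 0 6.1 4 15.5 0;0 0.257 0 6.1 4 15.5 0;0 0.257 0 6.1 4 15.5 0' >/dev/null; python3 - <<'E'
from h import *
p,R0,_=st(); t,R=wheel_tcp(-28,28,42,15); rows(p,R0,t,R)
E
L='long'
python3 -m creep '0 0 0 -0.31 0 1.16 0;0 0 0 -0.31 0 1.16 0;0 0 0 -1.67 0 0.8 0;0 0 0 -3.02 0 0.43 0;0 0 0 -3.5 0 0.3 0;0 0 0 -3.98 0 0.17 0;0 0 0 -3.98 0 0.17 0;0 0 0 -3.67 0 -0.98 0;0 0 0 0 0 0 0;0 0 0 0 0 0 0' |grep -E 'force'
python3 -m creep '0 0 0 -0.31 0 1.16 0;0 0 0 -0.31 0 1.16 0;0 0 0 -1.67 0 0.8 0;0 0 0 -2.4 0 0.6 0;0 0 0 -2.9 0 0.46 0;0 0 0 -3.17 0 0.39 0;0 0 0 -3.17 0 0.39 0;0 0 0 -2.85 0 -0.77 0;0 0 0 -2.85 0 -0.77 0;0 0 0 0 -4 0 0;0 0 0 0 -4 0 0;0 0 0 0 -4 0 0' |grep -E 'force'
```

```text
-0.001 0.007 -0.001 | 0.16 0.08 0.42
wrist_force: [0.8, 0.2, -0.2]
grip_force: 0.0
wrist_force: [0.4, -0.1, 0.2]
grip_force: 0.0
```

```bash

python3 -m creep '0 0 0 -0.31 0 1.16 0;0 0 0 -0.31 0 1.16 0;0 0 0 -1.67 0 0.8 0;0 0 0 -3.02 0 0.43 0;0 0 0 -3.5 0 0.3 0;0 0 0 -3.98 0 0.17 0;0 0 0 -3.98 0 0.17 0;0 0 0 -3.67 0 -0.98 0;0 0 0 0 0 0 0;0 0 0 0 0 0 0' |grep -E 'wrist'
python3 -m creep '0 0 0 -0.31 0 1.16 0;0 0 0 -0.31 0 1.16 0;0 0 0 -1.67 0 0.8 0;0 0 0 -3.02 0 0.43 0;0 0 0 -3.5 0 0.3 0;0 0 0 -3.98 0 0.17 0;0 0 0 -3.98 0 0.17 0;0 0 0 -3.67 0 -0.98 0;0 0 0 0 0 0 0;0 0 0 0 0 0 0' |grep -E 'wrist'
python3 -m creep '0 0 0 -0.31 0 1.16 0;0 0 0 -0.31 0 1.16 0;0 0 0 -1.67 0 0.8 0;0 0 0 -2.4 0 0.6 0;0 0 0 -2.9 0 0.46 0;0 0 0 -3.17 0 0.39 0;0 0 0 -3.17 0 0.39 0;0 0 0 -2.85 0 -0.77 0;0 0 0 -2.85 0 -0.77 0;0 0 0 0 -4 0 0;0 0 0 0 -4 0 0;0 0 0 0 -4 0 0' |grep -E 'wrist'
python3 -m creep '0 0 0 -0.31 0 1.16 0;0 0 0 -0.31 0 1.16 0;0 0 0 -1.67 0 0.8 0;0 0 0 -3.02 0 0.43 0;0 0 0 -3.5 0 0.3 0;0 0 0 -3.98 0 0.17 0;0 0 0 -3.98 0 0.17 0;0 0 0 -3.67 0 -0.98 0;0 0 0 0 0 0 0;0 0 0 0 0 0 0' |grep -E 'wrist'
python3 -m creep '0 0 0 -0.31 0 1.16 0;0 0 0 -0.31 0 1.16 0;0 0 0 -1.67 0 0.8 0;0 0 0 -3.02 0 0.43 0;0 0 0 -3.5 0 0.3 0;0 0 0 -3.98 0 0.17 0;0 0 0 -3.98 0 0.17 0;0 0 0 -3.67 0 -0.98 0;0 0 0 0 0 0 0;0 0 0 0 0 0 0' |grep -E 'wrist'
python3 -m creep '0 0 0 -0.31 0 1.16 0;0 0 0 -0.31 0 1.16 0;0 0 0 -1.67 0 0.8 0;0 0 0 -3.02 0 0.43 0;0 0 0 -3.5 0 0.3 0;0 0 0 -3.98 0 0.17 0;0 0 0 -3.98 0 0.17 0;0 0 0 -3.67 0 -0.98 0;0 0 0 0 0 0 0;0 0 0 0 0 0 0' |grep -E 'wrist'
python3 -m creep '0 0 0 -0.31 0 1.16 0;0 0 0 -0.31 0 1.16 0;0 0 0 -1.67 0 0.8 0;0 0 0 -3.02 0 0.43 0;0 0 0 -3.5 0 0.3 0;0 0 0 -3.98 0 0.17 0;0 0 0 -3.98 0 0.17 0;0 0 0 -3.67 0 -0.98 0;0 0 0 0 0 0 0;0 0 0 0 0 0 0' |grep -E 'wrist'
python3 -m creep '0 0 0 -0.31 0 1.16 0;0 0 0 -0.31 0 1.16 0;0 0 0 -1.67 0 0.8 0;0 0 0 -2.4 0 0.6 0;0 0 0 -2.9 0 0.46 0;0 0 0 -3.17 0 0.39 0;0 0 0 -3.17 0 0.39 0;0 0 0 -2.85 0 -0.77 0;0 0 0 -2.85 0 -0.77 0;0 0 0 0 0 0 0' |grep -E 'wrist'
python3 -m creep '0 0 0 2 4 -5 0;0 -0.26 0 2 4 -12 0;0 -0.26 0 2 4 -17 0;0 -0.26 0 2 4 -17 0;0 -0.26 0 2 4 -17 0;0 -0.26 0 2 4 -17 0;0 -0.26 0 2 4 -17 8.7;0 -0.26 0 2 4 -17 8.7' >/dev/null
python3 snapw.py w6; python3 - <<'E'
from h import *
W=np.load("w6.npz"); b,_=pose(); c=proj(W,tf(b,[[-.1065,-.012,.1]]))[0]; x,y=c.astype(int)
y0,x0=max(0,y-55),max(0,x-90); print(x0,y0); cv2.imwrite("pics/w6c.png",cv2.resize(W["img"][y0:y0+110,x0:x0+180,::-1],None,fx=4,fy=4,interpolation=cv2.INTER_CUBIC))
print((proj(W,tf(b,[[-.1065-.028*.707,.008,.072+.028*.707]]))-[x0,y0])*4)
p,R0,_=st(); R=yawR(np.degrees(b[2])+180); rows(p,R0,tf(b,[[-.1065,.1,.15],[-.1065,.1,.10]]),R)
E
```

```text
wrist_force: [0.3, -0.2, 0.5]
wrist_force: [0.3, 0.3, 0.0]
wrist_force: [-0.2, -0.5, -0.2]
wrist_force: [-0.4, -0.2, -0.3]
wrist_force: [-0.4, -0.7, -0.1]
wrist_force: [-0.2, 0.1, -0.4]
wrist_force: [0.3, -0.3, 0.5]
wrist_force: [-0.6, 0.5, -0.1]
[0.4532444  0.10029322 0.29714997] [ 4.73389313e-02 -2.09825607e-01  1.84009358e+00  4.01008242e-04
  1.51253887e+00 -2.03373707e+00] 28.9
229 172
[[445.32683491 135.79261135]]
0.001 -0.000 -0.001 | -0.92 11.19 14.75
0.001 -0.000 -0.001 | -0.92 11.19 19.75
```

View pics/w6c.png

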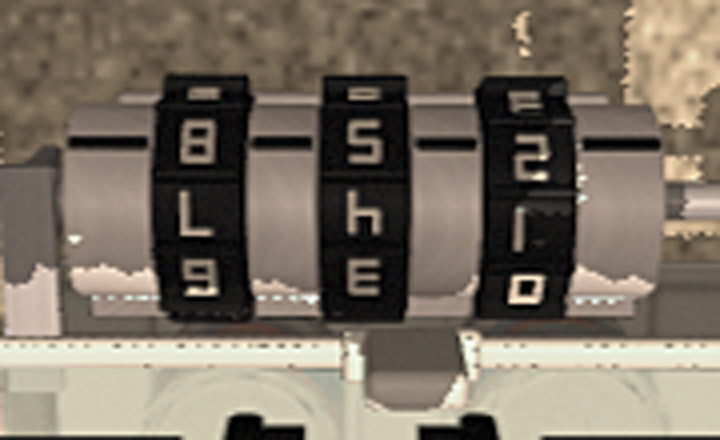

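The strokes ran too high: the arm had not settled, and the wheels now read 2.4 / 5.0 / 8.0. I'll go back, settle and check the height first.

```bash
python3 - <<'E'
from h import *
p,R0,_=st(); t,R=wheel_tcp(-28,28,42,15); rows(p,R0,t,R)
E
```

```text
0.001 0.261 -0.001 | 2.51 3.99 17.04
```

```bash
python3 -m creep '0 0.261 0 2.5 4 6 0;0 0.261 0 2.5 4 12 0;0 0.261 0 2.5 4 16 0;0 0.261 0 2.5 4 16.5 0;0 0.261 0 2.5 4 16.5 0;0 0.261 0 2.5 4 16.5 0;0 0.261 0 2.5 4 16.5 0;0 0.261 0 2.5 4 16.5 0;0 0.261 0 2.5 4 16.5 0;0 0.261 0 2.5 4 16.5 0' >/dev/null; python3 - <<'E'
from h import *
p,R0,_=st(); t,R=wheel_tcp(-28,28,42,15); rows(p,R0,t,R)
E
```

```text
0.000 0.002 -0.001 | -0.11 0.01 0.61
```

```bash
python3 -m creep '0 0 0 -0.1 0 0.6 0;0 0 0 -0.1 0 0.6 0;0 0 0 -0.1 0 0.6 0;0 0 0 -0.1 0 0.6 0;0 0 0 -0.1 0 0.6 0;0 0 0 -0.1 0 0.6 0' >/dev/null; python3 -m creep '0 0 0 -0.32 0 1.2 0;0 0 0 -0.32 0 1.2 0;0 0 0 -0.32 0 1.2 0;0 0 0 -0.32 0 1.2 0;0 0 0 -1.67 0 0.84 0;0 0 0 -3.02 0 0.47 0;0 0 0 -3.5 0 0.34 0;0 0 0 -3.98 0 0.21 0;0 0 0 -3.98 0 0.21 0'|grep -E 'wrist|pos'; python3 - <<'E'
from h import *
p,R0,_=st(); b,_=pose()
t,R=wheel_tcp(10,28,29.5,15); print("edge err box mm",tf([0,0,-b[2]],[p-t])*1e3)
E
python3 -m creep '0 0 0 0.31 0 -1.19 0;0 0 0 3.98 0 -0.21 0;0 0 0 3.98 0 -0.21 0;0 0 0 3.98 0 -0.21 0;0 0 0 3.98 0 -0.21 0'|grep pos;  python3 - <<'E'
from h import *
p,R0,_=st(); t,R=wheel_tcp(-28,28,42,15); rows(p,R0,t,R)
E
```

```text
position: [0.4451, 0.1415, 0.1147]
wrist_force: [-0.9, -0.1, -0.9]
edge err box mm [[ 0.07214762 -0.08612695  0.10257477]]
position: [0.4129, 0.1231, 0.1277]
-0.000 0.003 -0.001 | 0.07 0.04 0.08
```

```bash

python3 -m creep '0 0 0 -0.32 0 1.2 0;0 0 0 -0.32 0 1.2 0;0 0 0 -0.32 0 1.2 0;0 0 0 -1.67 0 0.84 0;0 0 0 -2.4 0 0.64 0;0 0 0 -2.9 0 0.5 0;0 0 0 -3.26 0 0.4 0;0 0 0 -3.26 0 0.4 0;0 0 0 -2.94 0 -0.8 0;0 0 0 0 -4 0 0;0 0 0 0 -4 0 0;0 0 0 0 -4 0 0' |grep -E 'wrist'
python3 -m creep '0 0 0 -0.32 0 1.2 0;0 0 0 -0.32 0 1.2 0;0 0 0 -0.32 0 1.2 0;0 0 0 -1.67 0 0.84 0;0 0 0 -3.02 0 0.47 0;0 0 0 -3.5 0 0.34 0;0 0 0 -3.98 0 0.21 0;0 0 0 -3.98 0 0.21 0;0 0 0 -3.67 0 -0.98 0;0 0 0 0 -4 0 0;0 0 0 0 -4 0 0;0 0 0 0 -4 0 0'|grep -E 'wrist'
for i in 1 2; do python3 -m creep '0 0 0 -0.32 0 1.2 0;0 0 0 -0.32 0 1.2 0;0 0 0 -0.32 0 1.2 0;0 0 0 -1.67 0 0.84 0;0 0 0 -3.02 0 0.47 0;0 0 0 -3.5 0 0.34 0;0 0 0 -3.98 0 0.21 0;0 0 0 -3.98 0 0.21 0;0 0 0 -3.67 0 -0.98 0;0 0 0 0 0 0 0;0 0 0 0 0 0 0;0 0 0 0 0 0 0'|grep -E 'wrist'; done
python3 -m creep '0 0 0 2 4 -5 0;0 -0.26 0 2 4 -12 0;0 -0.26 0 2 4 -17 0;0 -0.26 0 2 4 -17 0;0 -0.26 0 2 4 -17 0;0 -0.26 0 2 4 -17 0;0 -0.26 0 2 4 -17 0;0 -0.26 0 2 4 -17 0;0 -0.26 0 2 4 -17 0' >/dev/null
python3 snapw.py w7; cat > strip.py <<'E'
# cross-correlate unwrapped wheel strips with known digit templates cut from w1/w5/w6 (readings known)
import sys
from h import *
b,_=pose(); ang=np.arange(-85,26)  # deg
def strip(f,yc):
    W=np.load(f+".npz"); A,Y=np.meshgrid(np.radians(ang),np.linspace(9,-9,36),indexing="ij")
    P=np.c_[(-106.5+28*np.sin(A)).ravel(),(yc+Y).ravel(),(72+28*np.cos(A)).ravel()]/1e3
    uv=proj(W,tf(b,P)).reshape(*A.shape,2).astype(np.float32)
    return cv2.cvtColor(cv2.remap(W["img"],uv[...,0],uv[...,1],cv2.INTER_LINEAR),cv2.COLOR_RGB2GRAY).astype(np.float32)
ys=(28,-12,-52); refs=[("w1",(8.45,3.70,6.02)),("w5",(2.35,4.44,7.44)),("w6",(2.40,5.0,8.0))]
T={}
for f,vs in refs:
    for yc,v in zip(ys,vs):
        s=strip(f,yc)
        for d in range(10):
            c=-45+((v-d+5)%10-5)*36; i=int(round(c))+85
            if i>=14 and i+14<len(ang) and c<5: T.setdefault(d,[]).append(s[i-13:i+14])
for yc in ys:
    s=strip(sys.argv[1],yc); best=[]
    for d,ts in T.items():
        for t in ts:
            r=cv2.matchTemplate(s,t,cv2.TM_CCOEFF_NORMED)[:,0]; i=int(np.argmax(r[:78])); best.append((round(float(r[i]),2),d,round((d+(ang[i+13]+45)/36)%10,2)))
    best.sort(reverse=True); print(yc,best[:4])
print(sorted(T))
E
python3 strip.py w7; python3 strip.py w6
```

```text
wrist_force: [-0.0, 0.1, -0.7]
wrist_force: [-0.7, 0.7, 0.4]
wrist_force: [-0.3, -0.6, -0.4]
wrist_force: [0.4, -0.8, 0.3]
[0.45254336 0.09979554 0.29610714] [ 4.66250759e-02 -2.11651950e-01  1.84354896e+00 -1.55153687e-05
  1.51062564e+00 -2.03440924e+00] 39.825
28 [(0.95, 4, np.float64(4.06)), (0.94, 4, np.float64(4.08)), (0.92, 4, np.float64(3.94)), (0.91, 3, np.float64(4.08))]
-12 [(0.97, 6, np.float64(6.31)), (0.97, 5, np.float64(6.31)), (0.93, 5, np.float64(5.22)), (0.92, 8, np.float64(8.28))]
-52 [(0.96, 1, np.float64(0.36)), (0.92, 8, np.float64(9.36)), (0.91, 8, np.float64(8.42)), (0.89, 5, np.float64(6.36))]
[1, 2, 3, 4, 5, 6, 7, 8, 9]
28 [(1.0, 3, np.float64(2.39)), (1.0, 2, np.float64(2.39)), (0.94, 2, np.float64(2.36)), (0.94, 1, np.float64(2.36))]
-12 [(1.0, 5, np.float64(5.0)), (1.0, 4, np.float64(5.0)), (0.96, 4, np.float64(5.11)), (0.95, 5, np.float64(5.08))]
-52 [(1.0, 8, np.float64(8.0)), (1.0, 7, np.float64(8.0)), (0.97, 8, np.float64(8.08)), (0.96, 7, np.float64(8.11))]
[1, 2, 3, 4, 5, 6, 7, 8, 9]
```

Numeric reading: 4.05 / 6.31 / 0.36. Wheel 2 needs its final stroke, wheel 3 one long stroke plus the final.

```bash
python3 -m creep '0 0.261 0 2.5 0 6 0;0 0.261 0 2.5 0 12 0;0 0.261 0 2.5 0 17 0;0 0.261 0 2.5 0 17 0;0 0.261 0 2.5 0 17 0;0 0.261 0 2.5 0 17 0;0 0.261 0 2.5 0 17 0;0 0.261 0 2.5 0 17 0;0 0.261 0 2.5 0 17 0;0 0.261 0 2.5 0 17 0' >/dev/null; python3 - <<'E'
from h import *
p,R0,_=st(); t,R=wheel_tcp(-28,-12,42,15); rows(p,R0,t,R)
E
```

```text
0.000 0.001 -0.001 | -0.06 0.01 -0.07
```

```bash

python3 -m creep '0 0 0 -0.06 0 -0.07 0;0 0 0 -0.06 0 -0.07 0;0 0 0 -0.06 0 -0.07 0'>/dev/null
python3 -m creep '0 0 0 -0.32 0 1.2 0;0 0 0 -0.32 0 1.2 0;0 0 0 -0.32 0 1.2 0;0 0 0 -1.67 0 0.84 0;0 0 0 -2.4 0 0.64 0;0 0 0 -2.9 0 0.5 0;0 0 0 -3.26 0 0.4 0;0 0 0 -3.26 0 0.4 0;0 0 0 -2.94 0 -0.8 0;0 0 0 0 -4 0 0;0 0 0 0 -4 0 0;0 0 0 0 -4 0 0' |grep -E 'wrist'
python3 -m creep '0 0 0 -0.32 0 1.2 0;0 0 0 -0.32 0 1.2 0;0 0 0 -0.32 0 1.2 0;0 0 0 -1.67 0 0.84 0;0 0 0 -3.02 0 0.47 0;0 0 0 -3.5 0 0.34 0;0 0 0 -3.98 0 0.21 0;0 0 0 -3.98 0 0.21 0;0 0 0 -3.67 0 -0.98 0;0 0 0 0 0 0 0;0 0 0 0 0 0 0;0 0 0 0 0 0 0'|grep -E 'wrist'
python3 -m creep '0 0 0 -0.32 0 1.2 0;0 0 0 -0.32 0 1.2 0;0 0 0 -0.32 0 1.2 0;0 0 0 -1.67 0 0.84 0;0 0 0 -2.4 0 0.64 0;0 0 0 -2.9 0 0.5 0;0 0 0 -3.26 0 0.4 0;0 0 0 -3.26 0 0.4 0;0 0 0 -2.94 0 -0.8 0;0 0 0 0 0 0 0;0 0 0 0 0 0 0' |grep -E 'wrist'
python3 -m creep '0 0 0 2 4 -5 0;0 -0.26 0 2 4 -12 0;0 -0.26 0 2 4 -17 0;0 -0.26 0 2 4 -17 0;0 -0.26 0 2 4 -17 0;0 -0.26 0 2 4 -17 5;0 -0.26 0 2 4 -17 5;0 -0.26 0 2 4 -17 5;0 -0.26 0 2 4 -17 5;0 -0.26 0 2 4 -17 5' >/dev/null
python3 snapw.py w8;python3 strip.py w8; python3 - <<'E'
from h import *
b,_=pose(); p,R0,s=st(); R=yawR(np.degrees(b[2])+180); rows(p,R0,tf(b,[[-.1065,.1,.15],[-.1065,.1,.10]]),R); print(s["width"])
E
```

```text
wrist_force: [0.2, -0.6, -0.2]
wrist_force: [0.2, -0.9, 1.0]
wrist_force: [0.3, -0.3, 0.9]
[0.45289976 0.09992063 0.29636704] [ 4.72024430e-02 -2.10527581e-01  1.84212500e+00 -4.85395627e-04
  1.51113921e+00 -2.03374243e+00] 47.125
28 [(0.97, 4, np.float64(4.08)), (0.96, 4, np.float64(4.11)), (0.95, 4, np.float64(3.97)), (0.93, 3, np.float64(4.11))]
-12 [(0.98, 7, np.float64(6.92)), (0.97, 7, np.float64(7.08)), (0.95, 6, np.float64(7.08)), (0.92, 5, np.float64(6.06))]
-52 [(0.97, 2, np.float64(2.08)), (0.97, 1, np.float64(2.08)), (0.94, 2, np.float64(2.11)), (0.89, 8, np.float64(7.97))]
[1, 2, 3, 4, 5, 6, 7, 8, 9]
0.000 -0.001 -0.001 | -0.98 11.22 14.64
0.000 -0.001 -0.001 | -0.99 11.22 19.64
0.04560279242119886
```

Wheels are at 4-7-2. Going to the bolt paddle.

```bash
python3 -m creep '0 0 0 -1 6 0 3;0 0 0 -1 11.2 4 3;0 0 0 -1 11.2 10 3;0 0 0 -1 11.2 15 3;0 0 0 -1 11.2 15 3;0 0 0 -1 11.2 15 3;0 0 0 -1 11.2 15 3' >/dev/null; python3 - <<'E'
from h import *
b,_=pose(); p,R0,s=st(); R=yawR(np.degrees(b[2])+180); rows(p,R0,tf(b,[[-.1065,.1,.095]]),R); print(s["width"])
E
```

```text
-0.001 0.004 -0.001 | 0.25 0.09 5.44
0.030192997003118182
```

```bash
python3 -m creep '0 0 0 0.1 0.1 2 3;0 0 0 0.1 0.1 4 3;0 0 0 0.1 0.1 5.3 3;0 0 0 0.1 0.1 5.3 3;0 0 0 0.1 0.1 5.3 3;0 0 0 0.1 0.1 5.3 0;0 0 0 0.1 0.1 5.3 0;0 0 0 0.1 0.1 5.3 0;0 0 0 0.1 0.1 5.3 0' && python3 -m creep '0 0 0 0 0.5 0 0;0 0 0 0 1 0 0;0 0 0 0 1.5 0 0;0 0 0 0 1.9 0 0;0 0 0 0 1.9 0 0;0 0 0 0 1.9 0 0'
```

```text
t: 49.18
position: [0.4056, 0.2029, 0.0937]
eef_rot: [[-0.873, -0.488, -0.001], [-0.488, 0.873, -0.0], [0.001, 0.0, -1.0]]
wrist_force: [-1.3, 0.1, 2.5]
width: 0.01
grip_force: 30.0
t: 49.92
position: [0.3968, 0.2188, 0.0937]
eef_rot: [[-0.872, -0.489, 0.001], [-0.489, 0.872, -0.002], [0.001, -0.002, -1.0]]
wrist_force: [3.3, -5.9, 2.5]
width: 0.0097
grip_force: 30.0
```

```bash
python3 -m creep '0 0 0 0 0.05 0 3;0 0 0 0 0.05 0 3;0 0 0 0 0.05 -3 3;0 0 0 0 0.05 -8 3;0 0 0 0 0.05 -8 4.5;0 0 0 0 0.05 -8 4.5;0 0 0 0 0.05 -8 4.5;0 0 0 0 0.05 -8 4.5' | grep pos; python3 - <<'E'
from h import *
b,_=pose(); p,R0,s=st(); R=yawR(np.degrees(b[2])+180); rows(p,R0,tf(b,[[.0725-.148,0,.17],[.0725-.148,0,.121-.008]]),R)
S,T=cams()
f=240/np.tan(np.radians(float(T["vfov"]))/2)
for n,u,z in (("olive",(158,190),0),("vin",(205,155),0),("soap",(238,130),0),("grind",(290,128),0),("grindtop",(283,60),.13),("olivecap",(95,110),.3),("vincap",(151,68),.3),("soapcap",(220,66),.2)):
    d=T["R"].T@np.r_[(np.array(u)-[T["cx"],T["cy"]])/f,1]; c=-T["R"].T@T["t"]; print(n,c+d*(z-c[2])/d[2])
ph=np.linspace(0,1.78,8); L=np.c_[.0725-.148*np.cos(ph)+.031*np.sin(ph),0*ph,.09+.148*np.sin(ph)+.031*np.cos(ph)-.008]
print((L*100).round(2).tolist())
E
```

```text
position: [0.3951, 0.2197, 0.1722]
0.001 -0.003 -0.001 | -3.27 -12.05 0.20
0.001 -0.003 -0.001 | -3.29 -12.06 5.90
olive [0.63001977 0.46614968 0.        ]
vin [0.69879153 0.37652758 0.        ]
soap [0.74910252 0.31213173 0.        ]
grind [0.75053798 0.20933158 0.        ]
grindtop [0.82344871 0.21332009 0.13      ]
olivecap [0.65680966 0.46612202 0.3       ]
vincap [0.71862506 0.39030911 0.3       ]
soapcap [0.77542697 0.31136553 0.2       ]
[[-7.55, 0.0, 11.3], [-6.29, 0.0, 14.92], [-4.17, 0.0, 18.11], [-1.31, 0.0, 20.67], [2.11, 0.0, 22.42], [5.85, 0.0, 23.26], [9.68, 0.0, 23.12], [13.36, 0.0, 22.03]]
```

```bash
python3 -m creep '0 0 0 -3.3 -6 0 4.5;0 0 0 -3.3 -12.05 0 4.5;0 0 0 -3.3 -12.05 0 4.5;0 0 0 -3.3 -12.05 0 4.5;0 0 0 -3.3 -12.05 0 4.5;0 0 0 -3.3 -12.05 3 4.5;0 0 0 -3.3 -12.05 5.7 4.5;0 0 0 -3.3 -12.05 5.7 4.5;0 0 0 -3.3 -12.05 5.7 0;0 0 0 -3.3 -12.05 5.7 0;0 0 0 -3.3 -12.05 5.7 0;0 0 0 -3.3 -12.05 5.7 0' && python3 - <<'E'
from h import *
b,_=pose(); p,R0,s=st()
ph=np.linspace(0,1.78,13); L=np.c_[.0725-.148*np.cos(ph)+.031*np.sin(ph),0*ph,.09+.148*np.sin(ph)+.031*np.cos(ph)-.008]
print(tf([0,0,-b[2]],[p-tf(b,[[0,0,0]])[0]])); rows(p,R0,tf(b,L))
E
```

```text
t: 52.42
position: [0.4838, 0.1319, 0.1176]
eef_rot: [[-0.873, -0.488, 0.0], [-0.488, 0.873, 0.002], [-0.001, 0.001, -1.0]]
wrist_force: [-2.7, 4.0, 5.1]
width: 0.0233
grip_force: 30.0
[[-0.07365111  0.00062392  0.11760163]]
0.000 0.000 0.000 | 0.19 -0.06 0.46
0.000 0.000 0.000 | -0.44 -0.06 -1.69
0.000 0.000 0.000 | -1.37 -0.06 -3.73
0.000 0.000 0.000 | -2.60 -0.05 -5.61
0.000 0.000 0.000 | -4.08 -0.05 -7.28
0.000 0.000 0.000 | -5.80 -0.04 -8.72
0.000 0.000 0.000 | -7.72 -0.04 -9.89
0.000 0.000 0.000 | -9.78 -0.04 -10.76
0.000 0.000 0.000 | -11.95 -0.03 -11.31
0.000 0.000 0.000 | -14.18 -0.03 -11.54
0.000 0.000 0.000 | -16.42 -0.03 -11.44
0.000 0.000 0.000 | -18.62 -0.03 -11.01
0.000 0.000 0.000 | -20.73 -0.02 -10.26
```

```bash
python3 -m creep '0 0 0 -0.3 0 -1.05 0;0 0 0 -0.7 0 -2.12 0;0 0 0 -1.69 0 -4.12 0;0 0 0 -2.97 0 -5.95 0;0 0 0 -2.97 0 -5.95 0' && python3 -m creep '0 0 0 -1.53 0 -1.61 0;0 0 0 -3.28 0 -2.98 0;0 0 0 -5.23 0 -4.09 0;0 0 0 -7.31 0 -4.89 0;0 0 0 -7.31 0 -4.89 0'
```

```text
t: 53.05
position: [0.5085, 0.1457, 0.1777]
eef_rot: [[-0.872, -0.489, -0.004], [-0.489, 0.872, -0.001], [0.004, 0.001, -1.0]]
wrist_force: [-10.2, 0.8, 3.9]
width: 0.0236
grip_force: 30.0
t: 53.68
position: [0.5742, 0.1822, 0.2277]
eef_rot: [[-0.872, -0.489, 0.0], [-0.489, 0.872, 0.0], [-0.0, 0.0, -1.0]]
wrist_force: [-7.4, 2.7, 8.7]
width: 0.0236
grip_force: 30.0
```

```bash
python3 -m creep '0 0 0 -2.17 0 -0.47 0;0 0 0 -4.4 0 -0.63 0;0 0 0 -6.62 0 -0.46 0;0 0 0 -8.79 0 0.04 0;0 0 0 -10.3 0 0.6 0;0 0 0 -10.3 0 0.6 0;0 0 0 -10.3 0 0.6 0' && python3 - <<'E'
from h import *
b,_=pose(); p,R0,s=st(); print(tf([0,0,-b[2]],[p-tf(b,[[0,0,0]])[0]]))
E
python3 -m creep '0 0 0 0 0 0 4.5;0 0 0 0 0 0 4.5;0 0 0 0 0 0 4.5;0 0 0 0 0 0 4.5;0 0 0 0 0 -4 4.5;0 0 0 0 0 -6 8.7;0 0 0 16 0 -6 8.7;0 0 0 22 0 -6 8.7;0 0 0 26 0 -6 8.7;0 0 0 26 0 -6 8.7;0 0 0 26 0 -6 8.7;0 0 0 26 0 -6 8.7'; python3 snapw.py w9
python3 - <<'E'
from workcell import manip
import cv2,numpy as np
for n in ("scene","top"):
    s=manip.snapshot(n); cv2.imwrite(f"pics/{n}1.png",s["img"][:,:,::-1]); np.savez(f"{n}1.npz",**s)
a=cv2.imread("pics/scene1.png")[60:340,150:450]; t=cv2.imread("pics/top1.png")[60:370,160:420]
cv2.imwrite("pics/open.png",np.hstack([cv2.resize(a,(400,373)),cv2.resize(t,(313,373))]))
E
```

```text
t: 54.55
position: [0.6655, 0.2329, 0.2228]
eef_rot: [[-0.872, -0.489, 0.006], [-0.489, 0.872, 0.002], [-0.006, -0.001, -1.0]]
wrist_force: [0.2, 5.2, 7.0]
width: 0.0236
grip_force: 30.0
[[ 1.34157813e-01 -1.52261952e-04  2.22756864e-01]]
t: 56.05
position: [0.4368, 0.1043, 0.2797]
eef_rot: [[-0.873, -0.488, 0.002], [-0.488, 0.873, -0.0], [-0.001, -0.001, -1.0]]
wrist_force: [0.4, 0.1, 0.2]
width: 0.0869
grip_force: 0.0
[0.43677059 0.10430088 0.279741  ] [ 5.86865971e-02 -2.44465416e-01  1.90090845e+00 -2.92234132e-04
  1.48349470e+00 -2.02149293e+00] 56.05
```

View pics/open.png

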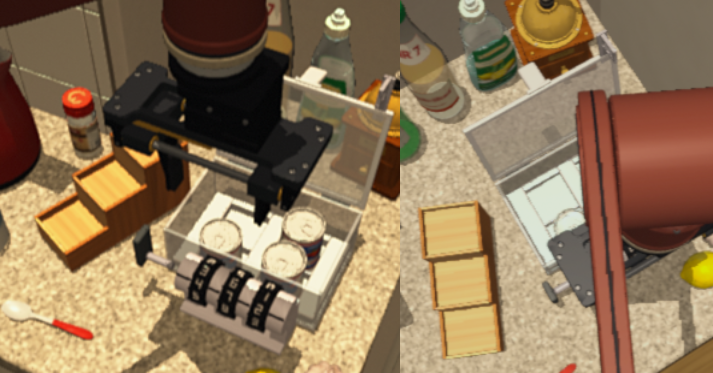

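The lid stands open, with tins front-left, front-right and back-right. I'll measure the tin tops numerically in a rectified plane.

```bash
cat > tins.py <<'E'
import sys
from h import *
def rect(W,pose_,z,x0,x1,y0,y1,ppm=2):  # rectified gray, ppm px/mm; rows=x, cols=y
    X,Y=np.meshgrid(np.arange(x0,x1,1/ppm),np.arange(y0,y1,1/ppm),indexing="ij")
    uv=proj(W,tf(pose_,np.c_[X.ravel(),Y.ravel(),0*X.ravel()+z]/1e3)).reshape(*X.shape,2).astype(np.float32)
    return cv2.remap(W["img"],uv[...,0],uv[...,1],cv2.INTER_LINEAR)
def circ(im,x0,y0,ppm=2,r=28.5):
    g=cv2.GaussianBlur(cv2.cvtColor(im,cv2.COLOR_RGB2GRAY),(5,5),1)
    c=cv2.HoughCircles(g,cv2.HOUGH_GRADIENT,1,60*ppm/2,param1=100,param2=15,minRadius=int((r-1.5)*ppm),maxRadius=int((r+1.5)*ppm))
    return [] if c is None else [(round(x0+v/ppm,1),round(y0+u/ppm,1),round(q/ppm,1)) for u,v,q in c[0][:5]]
if __name__=="__main__":
    b,_=pose()
    for f in sys.argv[1:]:
        W=np.load(f+".npz"); im=rect(W,b,78,-75,70,-108,108); cv2.imwrite(f"pics/rect_{f}.png",im[:,:,::-1]); print(f,circ(im,-75,-108))
E
python3 tins.py w9 scene1 top1; python3 - <<'E'
import cv2,numpy as np
a=[cv2.imread(f"pics/rect_{f}.png") for f in ("w9","scene1")]
w=cv2.imread("pics/w9.png")
o=np.zeros((580,800,3),np.uint8); o[:290,:432]=a[0]; o[290:,:432]=a[1]; o[:270,440:]=cv2.resize(w,(360,270)); cv2.imwrite("pics/rects.png",o)
E
```

```text
w9 [(np.float32(25.2), np.float32(-46.2), np.float32(29.2)), (np.float32(-38.8), np.float32(42.2), np.float32(28.0)), (np.float32(-34.2), np.float32(-46.2), np.float32(29.2))]
scene1 [(np.float32(-31.8), np.float32(-44.8), np.float32(29.1)), (np.float32(-36.2), np.float32(42.8), np.float32(27.5)), (np.float32(27.8), np.float32(-47.2), np.float32(27.4))]
top1 []
```

View pics/rects.png

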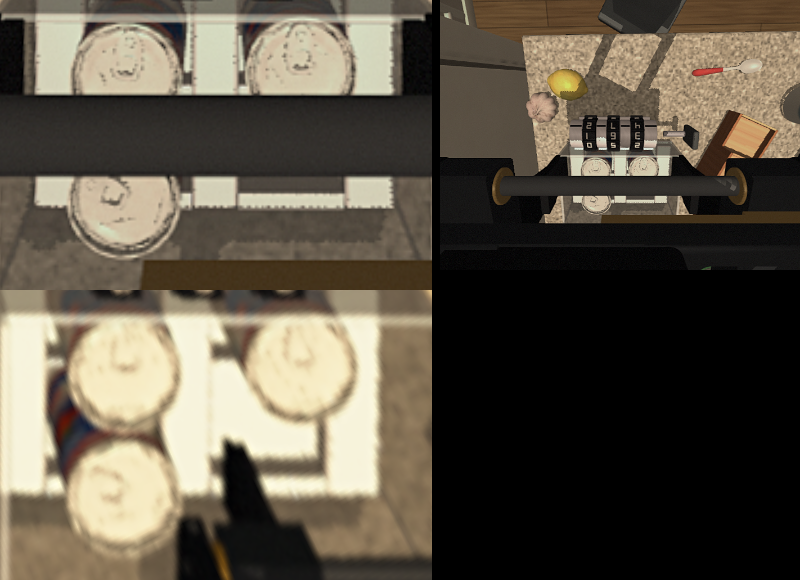

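Tins in the box frame: FL (-37.5,42.5), FR (-33,-45.5), BR (26.5,-46.7). Now a wrist view over the rack to refine its pose.

```bash
python3 - <<'E'
from h import *
b,k=pose(); p,R0,s=st(); rows(p,R0,tf(k,[[.12,0,.36]]),yawR(np.degrees(k[2])+180))
E
```

```text
-0.000 -0.000 0.401 | -21.47 17.31 -8.08
```

```bash
python3 -m creep '0 0 0 0 0 -6 8.7;0 0 0 0 0 -8 8.7;0 0 0.4 -21.5 17.3 -8 8.7;0 0 0.4 -21.5 17.3 -8 8.7;0 0 0.4 -21.5 17.3 -8 8.7;0 0 0.4 -21.5 17.3 -8 8.7;0 0 0.4 -21.5 17.3 -8 8.7;0 0 0.4 -21.5 17.3 -8 8.7;0 0 0.4 -21.5 17.3 -8 8.7;0 0 0.4 -21.5 17.3 -8 8.7;0 0 0.4 -21.5 17.3 -8 8.7;0 0 0.4 -21.5 17.3 -8 8.7' |grep -E "t:|pos"; python3 snapw.py w10; cat > rackfit.py <<'E'
from h import *
from scipy.optimize import minimize
def seg(a,b_,n=40): return np.linspace(a,b_,n)
P=[]
for i,z in enumerate((44,80,116)):
    xf=-105.5+69*i; xb=xf+69+(4 if i==2 else 0)
    P+=[seg((xf,-42,z),(xf,42,z)),seg((xf,-42,z),(xb,-42,z)),seg((xf,42,z),(xb,42,z)),seg((xf+4,-37,z),(xf+4,37,z)),seg((xf+4,-37,z),(xb-4*(i==2),-37,z)),seg((xf+4,37,z),(xb-4*(i==2),37,z))]
    if i==2: P+=[seg((xb,-42,z),(xb,42,z)),seg((xb-4,-37,z),(xb-4,37,z))]
P=np.vstack(P)/1e3
def cost(s,m):
    g=cv2.cvtColor(s["img"],cv2.COLOR_RGB2GRAY); e=cv2.Canny(g,60,140)
    dt=cv2.distanceTransform(255-e,cv2.DIST_L2,5)
    def f(p):
        uv=proj(s,tf(p,P)).astype(np.float32); d=cv2.remap(dt,uv[:,:1],uv[:,1:],cv2.INTER_LINEAR,borderValue=6)
        return np.mean(np.minimum(d,m))
    return f
b,k=pose(); S,T=cams(); W=np.load("w10.npz")
for n,ss in (("w10",[W]),("w1",[np.load("w1.npz")]),("scene",[S]),("top",[T]),("all",[W,S,T])):
    x=k
    for m in (8,4,2.5):
        fs=[cost(s,m) for s in ss]; r=minimize(lambda p:sum(f(p) for f in fs),x,method="Nelder-Mead",options=dict(initial_simplex=np.vstack([x]+[x+d for d in np.diag([.006,.006,.04])]))); x=r.x
    print(n,x.round(4),round(r.fun,2))
W_=proj(W,tf(k,P)); print(W_.min(0),W_.max(0))
E
python3 rackfit.py
```

```text
t: 57.7
position: [0.5397, 0.3598, 0.3593]
eef_rot: [[-0.994, -0.109, -0.0], [-0.109, 0.994, -0.0], [0.0, -0.0, -1.0]]
[0.53969776 0.35984968 0.35929038] [ 4.66643715e-01  2.30676663e-01  1.28263262e+00 -8.95130256e-05
  1.62835662e+00 -1.21355424e+00] 57.7
w10 [0.422  0.3482 0.1086] 0.81
w1 [0.4193 0.347  0.1055] 0.83
scene [0.4176 0.3485 0.1096] 0.74
top [0.4161 0.3484 0.1068] 0.54
all [0.418  0.3483 0.1082] 2.22
[279.40361366  -5.13853931] [362.69815201 196.15329817]
```

```bash
python3 - <<'E'
from h import *
S,T=cams()
def g(s,u,z):
    f=240/np.tan(np.radians(float(s["vfov"]))/2); d=s["R"].T@np.r_[(np.array(u)-[s["cx"],s["cy"]])/f,1]; c=-s["R"].T@s["t"]; return (c+d*(z-c[2])/d[2]).round(3)
for u in ((160,250),(118,195),(60,305),(2,335),(35,90)): print("top",u,g(T,u,0))
for u in ((235,140),(222,0),(195,160)): print("scene",u,g(S,u,0))
for u in ((127,280),): print("jar",g(T,u,.1))
# high-step body ends for some yaws
b,k=pose(); c=tf(k,[[.069,0,0]])[0]
for y in (165,186,209,140,230):
    a=np.radians(y-90); print(y,(c[:2]+.095*np.array([np.cos(a),np.sin(a)])).round(3))
E
python3 - <<'E'
import cv2
a=cv2.imread("pics/top0.png")[150:420,60:300]; s=cv2.imread("pics/scene0.png")[60:260,60:310]
import numpy as np
cv2.imwrite("pics/wall.png",np.hstack([cv2.resize(a,(400,450)),cv2.resize(s,(400,450))]))
E
```

```text
top (160, 250) [0.512 0.459 0.   ]
top (118, 195) [0.622 0.543 0.   ]
top (60, 305) [0.414 0.64  0.   ]
top (2, 335) [0.362 0.742 0.   ]
top (35, 90) [0.845 0.72  0.   ]
scene (235, 140) [0.528 0.556 0.   ]
scene (222, 0) [0.775 1.092 0.   ]
scene (195, 160) [0.427 0.549 0.   ]
jar [0.444 0.483 0.1  ]
165 [0.514 0.447]
186 [0.48 0.45]
209 [0.444 0.438]
140 [0.551 0.428]
230 [0.417 0.416]
```

View pics/wall.png

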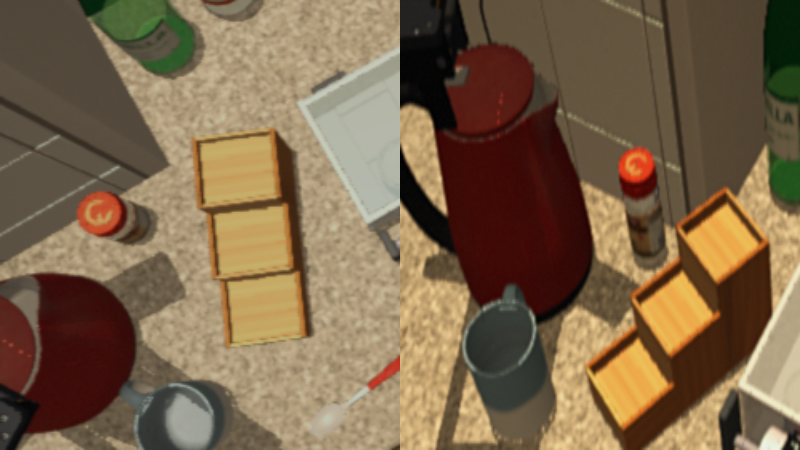

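Both panels show the wall corner near (.512,.459), so I'll keep the box yaw (209°) at the rack for clearance. Next, the front-left tin.

```bash
python3 - <<'E'
from h import *
z=np.load("pose.npz"); np.savez("pose.npz",box=z["box"],rack=[.4185,.3483,.108])
b,k=pose(); p,R0,s=st(); rows(p,R0,tf(b,[[-.037,.043,.2],[-.037,.043,.056]]),yawR(np.degrees(b[2])+180))
E
```

```text
-0.000 -0.000 -0.401 | 6.32 -16.72 15.92
-0.000 -0.000 -0.401 | 6.32 -16.72 30.32
```

```bash
python3 -m creep '0 0 -0.4 6.3 -16.7 0 7.5;0 0 -0.4 6.3 -16.7 0 7.5;0 0 -0.4 6.3 -16.7 0 7.5;0 0 -0.4 6.3 -16.7 5 7.5;0 0 -0.4 6.3 -16.7 10 7.5;0 0 -0.4 6.3 -16.7 16 7.5;0 0 -0.4 6.3 -16.7 16 7.5;0 0 -0.4 6.3 -16.7 16 7.5;0 0 -0.4 6.3 -16.7 16 7.5;0 0 -0.4 6.3 -16.7 16 7.5;0 0 -0.4 6.3 -16.7 16 7.5' |grep -E "width"; python3 - <<'E'
from h import *
b,k=pose(); p,R0,s=st(); rows(p,R0,tf(b,[[-.037,.043,.2],[-.037,.043,.056]]),yawR(np.degrees(b[2])+180))
E
```

```text
width: 0.0754
-0.001 0.001 -0.001 | 0.10 -0.04 -0.01
-0.001 0.001 -0.001 | 0.11 -0.03 14.39
```

```bash
python3 -m creep '0 0 0 0.1 0 5 7.5;0 0 0 0.1 0 10 7.5;0 0 0 0.1 0 13 7.5;0 0 0 0.1 0 14.4 7.5;0 0 0 0.1 0 14.4 7.5;0 0 0 0.1 0 14.4 7.5;0 0 0 0.1 0 14.4 7.5' |grep -E "force|pos"; python3 -m creep '0 0 0 0 0 0 4;0 0 0 0 0 0 4;0 0 0 0 0 0 4;0 0 0 0 0 0 4;0 0 0 0 0 -1 4;0 0 0 0 0 -5 4;0 0 0 0 0 -10 4;0 0 0 0 0 -15 4;0 0 0 0 0 -15 4;0 0 0 0 0 -15 4;0 0 0 0 0 -15 4'; python3 - <<'E'
from h import *
b,k=pose(); p,R0,s=st(); rows(p,R0,tf(k,[[-.075,0,.2],[-.075,0,.05+.03+.017]]),yawR(np.degrees(b[2])+180))
E
```

```text
position: [0.4955, 0.1872, 0.0564]
wrist_force: [-0.6, -0.1, 0.2]
grip_force: 0.0
t: 61.38
position: [0.4929, 0.1866, 0.2026]
eef_rot: [[-0.873, -0.488, -0.005], [-0.488, 0.873, -0.001], [0.005, 0.001, -1.0]]
wrist_force: [0.1, 0.1, -2.2]
width: 0.0568
grip_force: 30.0
0.001 -0.005 -0.001 | 5.50 20.68 0.31
0.001 -0.005 -0.001 | 5.45 20.67 10.61
```

```bash
python3 -m creep '0 0 0 2 6 0 4;0 0 0 4 12 0 4;0 0 0 5.5 18 0 4;0 0 0 5.5 20.7 0 4;0 0 0 5.5 20.7 4 4;0 0 0 5.5 20.7 8 4;0 0 0 5.5 20.7 10 4;0 0 0 5.5 20.7 10 4;0 0 0 5.5 20.7 10 4;0 0 0 5.5 20.7 10 4;0 0 0 5.5 20.7 10 4' |grep -E "wrist|pos"; python3 - <<'E'
from h import *
b,k=pose(); p,R0,s=st(); rows(p,R0,tf(k,[[-.075,0,.0974],[-.065,0,.0974],[-.060,0,.0974]]),yawR(np.degrees(b[2])+180)); print(s["wrist_force"],s["position"])
E
```

```text
position: [0.3458, 0.3411, 0.1058]
wrist_force: [-0.7, -0.5, -2.2]
0.000 0.001 -0.001 | 0.20 0.01 0.84
0.000 0.001 -0.001 | -0.72 -0.38 0.84
0.000 0.001 -0.001 | -1.18 -0.57 0.84
[-0.71630619 -0.51730618 -2.23540558] [0.34576962 0.341081   0.10582871]
```

```bash
python3 -m creep '0 0 0 0.2 0 0.84 4;0 0 0 0.2 0 0.84 4;0 0 0 0.2 0 0.84 4;0 0 0 0.2 0 0.84 4;0 0 0 0.2 0 0.84 4' |grep -E "wrist|pos"; for i in 1 2 3 4 5 6 7; do python3 -m creep '0 0 0 -0.184 -0.08 0 4;0 0 0 -0.184 -0.08 0 4;0 0 0 -0.184 -0.08 0 4'|grep -E "wrist|pos"; done
```

```text
position: [0.3435, 0.3398, 0.0966]
wrist_force: [0.9, 0.3, -2.1]
position: [0.3454, 0.3399, 0.0964]
wrist_force: [-0.2, 1.0, -2.6]
position: [0.3474, 0.3401, 0.0964]
wrist_force: [-0.6, -0.3, -2.4]
position: [0.3494, 0.3403, 0.0964]
wrist_force: [-0.1, -0.2, -2.6]
position: [0.3514, 0.3405, 0.0964]
wrist_force: [0.2, 0.9, -2.2]
position: [0.3534, 0.3407, 0.0964]
wrist_force: [-1.0, 0.1, -1.9]
position: [0.3543, 0.3408, 0.0963]
wrist_force: [-5.3, 0.5, 1.4]
position: [0.3544, 0.3408, 0.096]
wrist_force: [-11.9, -1.4, 6.0]
```

```bash
python3 -m creep '0 0 0 0.68 0.29 0 4;0 0 0 0.68 0.29 0 4;0 0 0 0.68 0.29 0 4;0 0 0 0.68 0.29 0 4' |grep -E "wrist|pos";python3 -m creep '0 0 0 0 0 0.5 4;0 0 0 0 0 1 4;0 0 0 0 0 1.4 4;0 0 0 0 0 1.6 4;0 0 0 0 0 1.6 4;0 0 0 0 0 1.6 4'|grep -E "wrist|pos"
```

```text
position: [0.3504, 0.3404, 0.0966]
wrist_force: [-0.7, 1.3, -2.2]
position: [0.3501, 0.3404, 0.0806]
wrist_force: [0.0, 0.0, -2.7]
```

```bash
python3 -m creep '0 0 0 0 0 0.1 4;0 0 0 0 0 0.1 4;0 0 0 0 0 0.1 6.8;0 0 0 0 0 0.1 6.8;0 0 0 0 0 0.1 6.8;0 0 0 0 0 -2 6.8;0 0 0 0 0 -6 6.8;0 0 0 0 0 -12 6.8;0 0 0 0 0 -12 6.8;0 0 0 0 0 -12 6.8;0 0 0 0 0 -12 6.8' | grep -E "wrist|pos|wid"; python3 - <<'E'
from workcell import manip
from h import *
import tins
b,k=pose()
for n in ("scene","top"):
    s=manip.snapshot(n); print(n,"rack low",tins.circ(tins.rect(s,k,102,-120,-20,-60,60),-120,-60),"box",tins.circ(tins.rect(s,b,78,-75,70,-108,108),-75,-108))
p,R0,s=st(); rows(p,R0,tf(b,[[-.0335,-.0455,.2],[-.0335,-.0455,.056]]),yawR(np.degrees(b[2])+180))
E
```

```text
position: [0.3492, 0.3397, 0.1987]
wrist_force: [-0.2, -0.0, -0.8]
width: 0.0681
scene rack low [(np.float32(-67.2), np.float32(-0.8), np.float32(27.4))] box [(np.float32(-32.2), np.float32(-45.2), np.float32(28.6)), (np.float32(29.2), np.float32(-45.8), np.float32(29.2))]
top rack low [(np.float32(-68.2), np.float32(-12.2), np.float32(29.0))] box [(np.float32(27.2), np.float32(-45.8), np.float32(28.6)), (np.float32(-35.2), np.float32(-44.8), np.float32(27.4))]
-0.000 -0.004 -0.001 | -5.60 -29.32 -0.13
-0.000 -0.004 -0.001 | -5.66 -29.32 14.27
```

```bash
python3 -m creep '0 0 0 -1 -6 0 7.5;0 0 0 -2 -12 0 7.5;0 0 0 -4 -18 0 7.5;0 0 0 -5.6 -24 0 7.5;0 0 0 -5.6 -29.3 0 7.5;0 0 0 -5.6 -29.3 0 7.5;0 0 0 -5.6 -29.3 0 7.5;0 0 0 -5.6 -29.3 0 7.5;0 0 0 -5.6 -29.3 0 7.5;0 0 0 -5.6 -29.3 0 7.5' |grep -E "width"; python3 - <<'E'
from h import *
b,k=pose(); p,R0,s=st(); rows(p,R0,tf(b,[[-.0337,-.045,.056]]),yawR(np.degrees(b[2])+180))
E
```

```text
width: 0.075
-0.000 -0.001 0.001 | 0.12 -0.06 14.45
```

```bash
python3 -m creep '0 0 0 0.1 0 5 7.5;0 0 0 0.1 0 10 7.5;0 0 0 0.1 0 13 7.5;0 0 0 0.1 0 14.4 7.5;0 0 0 0.1 0 14.4 7.5;0 0 0 0.1 0 14.4 7.5;0 0 0 0.1 0 14.4 7.5' |grep -E "force|pos"; python3 -m creep '0 0 0 0 0 0 4;0 0 0 0 0 0 4;0 0 0 0 0 0 4;0 0 0 0 0 0 4;0 0 0 0 0 -1 4;0 0 0 0 0 -6 4;0 0 0 0 0 -12 4;0 0 0 0 0 -17 4;0 0 0 0 0 -17 4;0 0 0 0 0 -17 4;0 0 0 0 0 -17 4;0 0 0 0 0 -17 4'|grep -E "force|wid"; python3 - <<'E'
from h import *
b,k=pose(); p,R0,s=st(); rows(p,R0,tf(k,[[-.006,0,.22],[-.006,0,.1334]]),yawR(np.degrees(b[2])+180))
E
```

```text
position: [0.5424, 0.1116, 0.0581]
wrist_force: [0.1, -0.1, 0.0]
grip_force: 0.0
wrist_force: [0.4, 0.3, -0.9]
width: 0.0569
grip_force: 30.0
0.001 -0.004 -0.001 | -0.39 26.85 0.49
0.001 -0.004 -0.001 | -0.42 26.83 9.15
```

```bash
python3 -m creep '0 0 0 0 6 0 4;0 0 0 0 12 0 4;0 0 0 0 18 0 4;0 0 0 -0.4 24 0 4;0 0 0 -0.4 26.8 0.5 4;0 0 0 -0.4 26.8 4.5 4;0 0 0 -0.4 26.8 9 4;0 0 0 -0.4 26.8 9 4;0 0 0 -0.4 26.8 9 4;0 0 0 -0.4 26.8 9 4;0 0 0 -0.4 26.8 9 4;0 0 0 -0.4 26.8 9 4' |grep -E "wrist|pos"; for i in 1 2 3 4 5 6 ; do python3 -m creep '0 0 0 -0.184 -0.08 0 4;0 0 0 -0.184 -0.08 0 4;0 0 0 -0.184 -0.08 0 4'|grep -E "wrist|pos"; done
```

```text
position: [0.4141, 0.3475, 0.137]
wrist_force: [-0.2, -0.4, -1.8]
position: [0.4157, 0.3475, 0.1363]
wrist_force: [-0.4, -0.1, -1.6]
position: [0.4177, 0.3477, 0.1363]
wrist_force: [0.2, -0.2, -2.1]
position: [0.4197, 0.3479, 0.1364]
wrist_force: [-0.4, -0.2, -1.0]
position: [0.4218, 0.3481, 0.1364]
wrist_force: [0.7, -0.2, -1.6]
position: [0.4232, 0.3483, 0.1363]
wrist_force: [-4.8, -0.2, 1.5]
position: [0.4235, 0.3484, 0.1363]
wrist_force: [-10.8, -2.2, 6.5]
```

```bash
python3 -m creep '0 0 0 0.62 0.27 0 4;0 0 0 0.62 0.27 0 4;0 0 0 0.62 0.27 0 4;0 0 0 0.62 0.27 0 4;0 0 0 0.62 0.27 0.6 4;0 0 0 0.62 0.27 1.2 4;0 0 0 0.62 0.27 1.7 4;0 0 0 0.62 0.27 1.9 4;0 0 0 0.62 0.27 1.9 4;0 0 0 0.62 0.27 1.9 4' |grep -E "wrist|pos"
```

```text
position: [0.4191, 0.348, 0.1176]
wrist_force: [-0.2, -0.1, -1.6]
```

```bash
python3 -m creep '0 0 0 0 0 0.1 4;0 0 0 0 0 0.1 4;0 0 0 0 0 0.1 4' |grep wrist;  python3 -m creep '0 0 0 0 0 0 6.8;0 0 0 0 0 0 6.8;0 0 0 0 0 0 6.8;0 0 0 0 0 -2 6.8;0 0 0 0 0 -6 6.8;0 0 0 0 0 -10 6.8;0 0 0 0 0 -10 6.8;0 0 0 0 0 -10 6.8;0 0 0 0 0 -10 6.8' | grep -E "wrist|pos|wid"; cat > chk.py <<'E'
from workcell import manip
from h import *
import tins
b,k=pose()
for n in ("scene","top"):
    s=manip.snapshot(n); print(n,[tins.circ(tins.rect(s,k,z,x-45,x+45,-45,45),x-45,-45)[:1] for x,z in ((-69,102),(0,138),(69,174))],"box",tins.circ(tins.rect(s,b,78,-75,70,-108,108),-75,-108))
E
python3 chk.py; python3 - <<'E'
from h import *
b,k=pose(); p,R0,s=st(); rows(p,R0,tf(b,[[.0277,-.0455,.22]]),yawR(np.degrees(b[2])+180))
E
```

```text
wrist_force: [-0.1, 0.2, -1.3]
position: [0.4183, 0.3474, 0.2147]
wrist_force: [-1.0, 0.6, -0.4]
width: 0.068
scene [[], [], []] box [(np.float32(28.8), np.float32(-45.8), np.float32(28.6))]
top [[], [], []] box [(np.float32(26.8), np.float32(-45.8), np.float32(28.0))]
-0.000 -0.004 -0.001 | -5.32 -26.61 -0.52
```

```bash
python3 -m creep '0 0 0 -1 -6 -0.5 7.5;0 0 0 -2 -12 -0.5 7.5;0 0 0 -4 -18 -0.5 7.5;0 0 0 -5.3 -24 -0.5 7.5;0 0 0 -5.3 -26.6 -0.5 7.5;0 0 0 -5.3 -26.6 -0.5 7.5;0 0 0 -5.3 -26.6 -0.5 7.5;0 0 0 -5.3 -26.6 -0.5 7.5;0 0 0 -5.3 -26.6 -0.5 7.5;0 0 0 -5.3 -26.6 -0.5 7.5' |grep -E "width"; python3 chk.py;  python3 - <<'E'
from h import *
b,k=pose(); p,R0,s=st(); rows(p,R0,tf(b,[[.0272,-.0455,.056]]),yawR(np.degrees(b[2])+180))
E
```

```text
width: 0.0747
scene [[(np.float32(-66.8), np.float32(0.8), np.float32(29.2))], [(np.float32(2.2), np.float32(0.2), np.float32(29.2))], []] box []
top [[(np.float32(-67.8), np.float32(-0.2), np.float32(29.1))], [(np.float32(1.2), np.float32(-0.8), np.float32(29.2))], []] box []
-0.000 -0.001 -0.000 | 0.10 -0.05 16.55
```

```bash
python3 -m creep '0 0 0 0.1 0 6 7.5;0 0 0 0.1 0 11 7.5;0 0 0 0.1 0 15 7.5;0 0 0 0.1 0 16.4 7.5;0 0 0 0.1 0 16.4 7.5;0 0 0 0.1 0 16.4 7.5;0 0 0 0.1 0 16.4 7.5' |grep -E "force|pos"; python3 -m creep '0 0 0 0 0 0 4;0 0 0 0 0 0 4;0 0 0 0 0 0 4;0 0 0 0 0 0 4;0 0 0 0 0 -1 4;0 0 0 0 0 -6 4;0 0 0 0 0 -12 4;0 0 0 0 0 -18 4;0 0 0 0 0 -20 4;0 0 0 0 0 -20 4;0 0 0 0 0 -20 4;0 0 0 0 0 -20 4'|grep -E "force|wid"; python3 - <<'E'
from h import *
b,k=pose(); p,R0,s=st(); rows(p,R0,tf(k,[[.069,0,.255],[.069,0,.169]]),yawR(np.degrees(b[2])+180)); print(p)
E
```

```text
position: [0.5958, 0.1413, 0.0596]
wrist_force: [-0.1, -1.1, 0.7]
grip_force: 0.0
wrist_force: [0.9, -0.5, -1.5]
width: 0.0563
grip_force: 30.0
0.002 -0.006 -0.001 | -1.24 23.91 -0.04
0.002 -0.006 -0.001 | -1.28 23.89 8.56
[0.59306135 0.14102935 0.25424037]
```

```bash
python3 -m creep '0 0 0 0 6 0 4;0 0 0 0 12 0 4;0 0 0 -0.6 18 0 4;0 0 0 -1.25 23.9 0 4;0 0 0 -1.25 23.9 0 4;0 0 0 -1.25 23.9 4 4;0 0 0 -1.25 23.9 8 4;0 0 0 -1.25 23.9 8 4;0 0 0 -1.25 23.9 8 4;0 0 0 -1.25 23.9 8 4;0 0 0 -1.25 23.9 8 4;0 0 0 -1.25 23.9 8 4' |grep -E "wrist|pos"; python3 - <<'E'
from h import *
b,k=pose(); p,R0,s=st(); rows(p,R0,tf(k,[[.069,0,.1545]]),yawR(np.degrees(b[2])+180)); print(p)
E
```

```text
position: [0.4889, 0.356, 0.1783]
wrist_force: [-0.1, 0.3, -1.1]
-0.000 0.000 -0.001 | 0.18 0.06 2.38
[0.48892934 0.35602705 0.17826418]
```

```bash
python3 -m creep '0 0 0 0.17 0.06 0.4 4;0 0 0 0.17 0.06 0.4 4;0 0 0 0.17 0.06 1 4;0 0 0 0.17 0.06 1.5 4;0 0 0 0.17 0.06 2 4;0 0 0 0.17 0.06 2.3 4;0 0 0 0.17 0.06 2.3 4;0 0 0 0.17 0.06 2.3 4;0 0 0 0.17 0.06 2.3 4' |grep -E "wrist|pos"; python3 -m creep '0 0 0 0 0 0.1 4;0 0 0 0 0 0.2 4;0 0 0 0 0 0.2 4;0 0 0 0 0 0.2 4'|grep -E "wrist|pos"
```

```text
position: [0.4867, 0.3555, 0.1544]
wrist_force: [0.0, -0.4, -2.0]
position: [0.4874, 0.3559, 0.1537]
wrist_force: [0.3, -0.1, 5.2]
```

```bash
python3 -m creep '0 0 0 0 0 -0.1 6.8;0 0 0 0 0 -0.1 6.8;0 0 0 0 0 -0.1 6.8;0 0 0 0 0 -2 6.8;0 0 0 0 0 -7 6.8;0 0 0 0 0 -12 6.8;0 0 0 0 0 -16 6.8;0 0 0 0 0 -18 4.5;0 0 0 0 0 -18 4.5;0 0 0 0 0 -18 4.5' | grep -E "wrist|pos|wid"; python3 - <<'E'
from h import *
b,k=pose(); p,R0,s=st(); rows(p,R0,tf(b,[[.1376,0,.33],[.1376,0,.219]]),yawR(np.degrees(b[2])+180))
E
```

```text
position: [0.4862, 0.3552, 0.3301]
wrist_force: [0.3, -0.3, -1.2]
width: 0.0485
0.000 -0.004 -0.001 | -10.01 -19.42 -0.03
0.000 -0.004 -0.001 | -10.06 -19.42 11.07
```

```bash
python3 -m creep '0 0 0 -3 -6 0 4.5;0 0 0 -6 -12 0 4.5;0 0 0 -8 -16 0 4.5;0 0 0 -10 -19.4 0 4.5;0 0 0 -10 -19.4 0 4.5;0 0 0 -10 -19.4 0 4.5;0 0 0 -10 -19.4 0 4.5;0 0 0 -10 -19.4 0 4.5;0 0 0 -10 -19.4 0 4.5' | grep -E "wid"; python3 chk.py; python3 - <<'E'
from h import *
b,k=pose(); p,R0,s=st(); rows(p,R0,tf(b,[[.1376,0,.219]]),yawR(np.degrees(b[2])+180))
E
```

```text
width: 0.0452
scene [[(np.float32(-66.8), np.float32(0.8), np.float32(29.2))], [(np.float32(3.2), np.float32(0.2), np.float32(28.6))], [(np.float32(71.8), np.float32(0.2), np.float32(28.6))]] box []
top [[], [], []] box []
-0.000 -0.001 -0.000 | 0.05 -0.06 11.35
```

```bash
python3 -m creep '0 0 0 0 0 5 4.5;0 0 0 0 0 9 4.5;0 0 0 0 0 11 4.5;0 0 0 0 0 11.2 4.5;0 0 0 0 0 11.2 4.5;0 0 0 0 0 11.2 4.5;0 0 0 0 0 11.2 4.5;0 0 0 0 0 11.2 0;0 0 0 0 0 11.2 0;0 0 0 0 0 11.2 0;0 0 0 0 0 11.2 0;0 0 0 0 0 11.2 0'; python3 - <<'E'
from h import *
b,k=pose(); p,R0,s=st(); q=tf([0,0,-b[2]],[p-tf(b,[[0,0,0]])[0]])[0]; print(q)
# contact point rel. hinge at lid angle 1.78
r=np.array([q[0]-.0725,q[2]+.008-.09]); 
ph=1.78-np.linspace(0,1.78,13)[1:]; d=ph-1.78   # closing: rotate towards -x
c,s_=np.cos(d),np.sin(d)  # opening rotates (x,z): -x -> +z, +z -> +x
L=np.c_[.0725+c*r[0]+s_*r[1],0*c+q[1],.09-s_*r[0]+c*r[1]-.008]; rows(p,R0,tf(b,L)); print(L[-1])
E
```

```text
t: 89.78
position: [0.6689, 0.2349, 0.2202]
eef_rot: [[-0.873, -0.488, -0.001], [-0.488, 0.873, -0.001], [0.001, -0.0, -1.0]]
wrist_force: [1.2, -0.6, -0.9]
width: 0.0234
grip_force: 30.0
[ 1.38076717e-01 -5.71842783e-05  2.20208935e-01]
0.000 0.000 0.000 | 2.12 -0.00 -0.82
0.000 0.000 0.000 | 4.33 -0.00 -1.31
0.000 0.000 0.000 | 6.59 -0.01 -1.47
0.000 0.000 0.000 | 8.85 -0.01 -1.29
0.000 0.000 0.000 | 11.06 -0.01 -0.79
0.000 0.000 0.000 | 13.17 -0.01 0.04
0.000 0.000 0.000 | 15.13 -0.01 1.17
0.000 0.000 0.000 | 16.91 -0.01 2.58
0.000 0.000 0.000 | 18.46 -0.02 4.24
0.000 0.000 0.000 | 19.75 -0.02 6.10
0.000 0.000 0.000 | 20.74 -0.02 8.14
0.000 0.000 0.000 | 21.43 -0.02 10.30
[-7.63145495e-02 -5.71842783e-05  1.17443552e-01]
```

Gripped; swinging the lid shut along the arc.

```bash
python3 -m creep '0 0 0 1 0 -0.45 0;0 0 0 2.1 0 -0.8 0;0 0 0 4.3 0 -1.3 0;0 0 0 6.6 0 -1.45 0;0 0 0 8.85 0 -1.3 0;0 0 0 11.05 0 -0.8 0;0 0 0 13.15 0 0.05 0;0 0 0 15.1 0 1.2 0;0 0 0 15.1 0 1.2 0' | grep -E "force|pos|wid"; python3 -m creep '0 0 0 1.8 0 1.4 0;0 0 0 3.35 0 3.05 0;0 0 0 4.65 0 4.9 0;0 0 0 5.6 0 6.9 0;0 0 0 6.1 0 8.2 0;0 0 0 6.3 0 9.1 0;0 0 0 6.3 0 9.1 0;0 0 0 6.3 0 9.1 0' | grep -E "force|pos|wid"
```

```text
position: [0.5354, 0.1607, 0.2076]
wrist_force: [3.0, -0.6, -5.2]
width: 0.0236
grip_force: 30.0
position: [0.4829, 0.1315, 0.1184]
wrist_force: [3.0, 4.5, -1.0]
width: 0.0234
grip_force: 30.0
```

```bash
python3 -m creep '0 0 0 0 0 0.2 0;0 0 0 0 0 0.2 0;0 0 0 0 0 0.2 0' | grep -E "wrist|pos"; python3 -m creep '0 0 0 0 0 0 4.5;0 0 0 0 0 0 4.5;0 0 0 0 0 0 4.5;0 0 0 0 0 -3 4.5;0 0 0 0 0 -6 3;0 0 0 0 0 -6 3;0 0 0 0 0 -6 3;0 0 0 0 0 -6 3'>/dev/null; python3 - <<'E'
from h import *
b,k=pose(); p,R0,s=st(); rows(p,R0,tf(b,[[-.1065,.118,.17],[-.1065,.118,.095]]),yawR(np.degrees(b[2])+180)); print(p,s["width"])
E
```

```text
position: [0.4825, 0.1312, 0.1159]
wrist_force: [2.7, 5.1, -0.4]
0.001 -0.003 -0.001 | 2.97 11.73 0.42
0.001 -0.003 -0.001 | 2.95 11.72 7.92
[0.48103488 0.13037824 0.17398535] 0.030129854509479134
```

```bash
python3 -m creep '0 0 0 1.5 6 0 3;0 0 0 3 11.7 0 3;0 0 0 3 11.7 0 3;0 0 0 3 11.7 0 3;0 0 0 3 11.7 0 3;0 0 0 3 11.7 0 3;0 0 0 3 11.7 4 3;0 0 0 3 11.7 7.6 3;0 0 0 3 11.7 7.6 3;0 0 0 3 11.7 7.6 3;0 0 0 3 11.7 7.6 3'>/dev/null;  python3 -m creep '0 0 0 0 0 0 0;0 0 0 0 0 0 0;0 0 0 0 0 0 0;0 0 0 0 0 0 0'; python3 -m creep '0 0 0 0 -0.5 0 0;0 0 0 0 -1 0 0;0 0 0 0 -1.5 0 0;0 0 0 0 -1.8 0 0;0 0 0 0 -1.95 0 0;0 0 0 0 -1.95 0 0;0 0 0 0 -1.95 0 0'; python3 - <<'E'
from h import *
b,k=pose(); p,R0,s=st(); print(tf([0,0,-b[2]],[p-tf(b,[[0,0,0]])[0]]))
E
```

```text
t: 95.15
position: [0.3988, 0.2183, 0.0998]
eef_rot: [[-0.873, -0.488, -0.0], [-0.488, 0.873, 0.0], [0.0, 0.0, -1.0]]
wrist_force: [-1.8, 1.2, 3.2]
width: 0.0101
grip_force: 30.0
t: 96.02
position: [0.407, 0.2035, 0.0998]
eef_rot: [[-0.873, -0.488, -0.003], [-0.488, 0.873, 0.005], [0.001, 0.006, -1.0]]
wrist_force: [-8.6, 14.2, 7.5]
width: 0.0099
grip_force: 30.0
[[-0.10569647  0.10064686  0.09984624]]
```

```bash
python3 -m creep '0 0 0 0 -1.8 0 3;0 0 0 0 -1.8 0 3;0 0 0 0 -1.8 0 3;0 0 0 0 -1.8 -4 3;0 0 0 0 -1.8 -8 0;0 0 0 0 -1.8 -8 0;0 0 0 0 -1.8 -8 0;0 0 0 0 -1.8 -8 0;0 0 0 0 -1.8 -8 0' | grep pos; python3 - <<'E'
from h import *
p,R0,s=st(); t,R=wheel_tcp(-28,28,50,15); rows(p,R0,t,R)
E
```

```text
position: [0.4164, 0.1849, 0.1783]
0.001 0.259 -0.001 | 3.41 -5.19 4.33
```

```bash
python3 -m creep '0 0.259 0 3.4 -5.2 0 0;0 0.259 0 3.4 -5.2 0 0;0 0.259 0 3.4 -5.2 4.3 0;0 0.259 0 3.4 -5.2 4.3 0;0 0.259 0 3.4 -5.2 4.3 0;0 0.259 0 3.4 -5.2 4.3 0;0 0.259 0 3.4 -5.2 4.3 0;0 0.259 0 3.4 -5.2 4.3 0' >/dev/null; python3 - <<'E'
from h import *
p,R0,s=st(); t,R=wheel_tcp(-28,28,42,15); rows(p,R0,t,R)
E
```

```text
-0.000 0.003 -0.001 | -0.14 0.02 1.01
```

```bash
python3 -m creep '0 0 0 -0.14 0 1 0;0 0 0 -0.14 0 1 0;0 0 0 -0.14 0 1 0;0 0 0 -0.14 0 1 0;0 0 0 -0.14 0 1 0;0 0 0 -0.14 0 1 0;0 0 0 -0.14 0 1 0;0 0 0 -0.14 0 1 0' >/dev/null; python3 - <<'E'
from h import *
p,R0,s=st(); t,R=wheel_tcp(-28,28,42,15); rows(p,R0,t,R)
E
```

```text
0.000 0.002 -0.001 | -0.02 0.01 -0.06
```

```bash

for w in 1 2 3; do
python3 -m creep '0 0 0 -0.32 0 1.14 0;0 0 0 -0.32 0 1.14 0;0 0 0 -0.32 0 1.14 0;0 0 0 -1.67 0 0.78 0;0 0 0 -3.02 0 0.41 0;0 0 0 -3.5 0 0.28 0;0 0 0 -3.98 0 0.15 0;0 0 0 -3.98 0 0.15 0;0 0 0 -3.67 0 -1.04 0;0 0 0 0 0 0 0;0 0 0 0 0 0 0;0 0 0 0 0 0 0'|grep wrist
python3 -m creep '0 0 0 -0.32 0 1.14 0;0 0 0 -0.32 0 1.14 0;0 0 0 -0.32 0 1.14 0;0 0 0 -1.67 0 0.78 0;0 0 0 -3.02 0 0.41 0;0 0 0 -3.5 0 0.28 0;0 0 0 -3.98 0 0.15 0;0 0 0 -3.98 0 0.15 0;0 0 0 -3.67 0 -1.04 0;0 0 0 0 -4 0 0;0 0 0 0 -4 0 0;0 0 0 0 -4 0 0'|grep wrist
done
python3 -m creep '0 0 0 2 8 -5 0;0 -0.26 0 2 8 -12 0;0 -0.26 0 2 8 -17 0;0 -0.26 0 2 8 -17 0;0 -0.26 0 2 8 -17 0;0 -0.26 0 2 8 -17 0;0 -0.26 0 2 8 -17 0;0 -0.26 0 2 8 -17 0' |grep -E "t:|pos"
python3 snapw.py w11; python3 strip.py w11; python3 chk.py
```

```text
wrist_force: [0.1, 0.5, -0.1]
wrist_force: [0.3, -0.1, 0.9]
wrist_force: [0.6, 0.1, 0.3]
wrist_force: [0.4, 0.4, -0.6]
wrist_force: [0.1, -1.1, 0.4]
wrist_force: [0.8, 1.3, 0.0]
t: 109.15
position: [0.452, 0.0995, 0.2944]
eef_rot: [[-0.873, -0.488, -0.003], [-0.488, 0.873, -0.0], [0.003, 0.001, -1.0]]
[0.45196087 0.09953643 0.29437054] [ 4.61565480e-02 -2.10807388e-01  1.84603719e+00 -6.98604807e-05
  1.50934857e+00 -2.03458027e+00] 109.15
28 [(0.96, 5, np.float64(6.36)), (0.94, 7, np.float64(6.39)), (0.9, 7, np.float64(6.25)), (0.87, 8, np.float64(9.36))]
-12 [(0.95, 8, np.float64(9.36)), (0.93, 8, np.float64(8.42)), (0.92, 5, np.float64(5.33)), (0.92, 3, np.float64(3.44))]
-52 [(0.97, 4, np.float64(4.44)), (0.97, 4, np.float64(4.31)), (0.93, 4, np.float64(4.47)), (0.9, 9, np.float64(8.36))]
[1, 2, 3, 4, 5, 6, 7, 8, 9]
scene [[(np.float32(-66.2), np.float32(-1.2), np.float32(27.4))], [(np.float32(1.8), np.float32(0.8), np.float32(28.0))], []] box []
top [[(np.float32(-67.8), np.float32(0.2), np.float32(29.7))], [(np.float32(2.2), np.float32(-1.8), np.float32(29.2))], [(np.float32(68.8), np.float32(-1.8), np.float32(27.5))]] box []
```

```bash
python3 - <<'E'
from h import *
import tins
b,k=pose(); ref={}
for f in ("w6","w8","w9","w11"):
    W=np.load(f+".npz"); g=cv2.cvtColor(tins.rect(W,b,117,-130,-85,75,140),cv2.COLOR_RGB2GRAY); m=g<75
    print(f,"paddle y",(75+np.nonzero(m)[1].mean()/2).round(1) if m.any() else None,m.sum())
    t=cv2.cvtColor(tins.rect(W,b,133,-95,-60,-20,20),cv2.COLOR_RGB2GRAY).astype(np.float32); ref[f]=t
for f in ("w6","w11","w9"):
    print(f,"tab shift vs w8 (px=.5mm)",cv2.phaseCorrelate(ref["w8"],ref[f]))
E
```

```text
w6 paddle y 94.1 2033
w8 paddle y 94.7 2132
w9 paddle y 110.7 2737
w11 paddle y 94.5 2028
w6 tab shift vs w8 (px=.5mm) ((-0.6018836207764906, -0.03714728374804821), 0.7246068103445901)
w11 tab shift vs w8 (px=.5mm) ((-0.030064072410176834, -0.7540958805865117), 0.4744375748766793)
w9 tab shift vs w8 (px=.5mm) ((23.58143074063262, -1.510586643542517), 0.08082988957564036)
```

The bolt is back at its initial home position, the lid is shut, the wheels are off the code and all the tins are on the steps. Handing in.

```bash
python3 -c "
from workcell import manip
print(manip.hand_in())"
```

```text
the job is handed in; nothing more can be done
None
```

I handed the job in at about 109 s, with no verdict returned: the box was opened at 4-7-2, the three tins stand one to a step on the rack, the lid is shut, the bolt is home within about 0.5 mm, and the wheels read about 6, 9 and 4; the lemon and garlic were left alone but not checked again, and the gripper briefly pushed the bolt hard against its home stop while letting go, by a force I did not measure.

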